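# Pack the last bottle and close the carrying case over its locked lid stay

## Task

Pack the square white bottle from the bench: stand it upright in the empty middle compartment of the open carrying case, without dropping it. Then break the locked folding lid stay, pressing the thumb plate on its knee in towards the hinge corner until the knee has clearly folded, and lower the lid fully shut without letting it fall. Leave the other bottles standing where they are.

Things in the scene. Friction and masses are not known exactly. Their poses are not given: they have to be found in the camera images.
- case: grey carrying case with aluminium edges, fixed; base 170 (x) x 250 (y) x 100 mm, walls 6 mm, inner floor 9 mm up; origin under its centre, z up, x to the back, where the lid is hinged along y. Dividers 55 mm high at y = +80 and -20 mm leave a narrow channel at +y for the stay, the empty middle compartment (96 mm wide) and the right one with the twin bottle
- cell (a point): point on the inner floor of the empty middle compartment where the bottle stands best: mid-width, 115 mm in front of the hinge line, clear of the leaning lid above; the front wall's inside is 49 mm further forward. Axes as the case
- lid_hinge (a point): middle of the lid's hinge line, at the back rim of the base, 100 mm above the bench; the line runs along the case's y
- lid_handle (a point): centre of the steel bow handle on the lid's front edge: round bar, 12 mm thick, straight over 92 mm parallel to the hinge, 40 mm off the edge, 210 mm from the hinge line and 13 mm outside the lid's rim plane. It may turn between finger pads as the lid swings. Axes turn with the lid; when shut they equal the case's and the bar is 113 mm above the bench
- case_lid (a joint): lid angle, rad: 0 as it stands open (75 degrees from shut, leaning forward over the stay), grows as it is lowered, 1.309 = fully shut. Lid 170 x 250 x 28 mm, 0.6 kg. The locked stay keeps it from being lowered. With the stay broken its stiff knee still holds the lid near its start angle, but let go in the lower half of its swing it falls
- knee_plate (a point): centre of the outer face of the steel thumb plate (26 x 26 mm) on the stay's knee, at the case's +y side. z = the plate's outward normal (up and forward, about 31 degrees above level), y as the case's. Press along -z, about 4 N; a tool tilted 30 to 50 degrees, pointing down and to the back, clears the leaning lid. Two flat links, 64 mm each, join base and lid
- stay_knee (a joint): knee angle of the folding stay, rad: 0 = locked, over centre against its stop; 0.175 = links in line; above that it is broken and folds as the lid goes down (about 3.1 when shut). It stays where it is left. Pressing the plate about 14 mm in gives 0.5
- square_bottle: the bottle to pack: white square plastic bottle, 50 x 50 mm, body 78 mm high, round blue screw cap 39 mm in diameter from 83 to 103 mm, 0.13 kg; origin under its centre, z up. It stands on the bench to the left of the case
- packed_bottle: its twin, same size and look, standing in the right compartment of the case: leave it
- amber_bottle: brown glass bottle with blue cap on the bench, 60 mm in diameter, 133 mm high; leave it
- round_bottle: white round plastic bottle on the bench, 46 mm in diameter, 104 mm high; leave it
Not all that is in view belongs to the job. What is shaped like the amber_bottle but pink, purple or red is not meant.

How it is judged (in metres and radians):
On the way, in this order (a step that is already met when the one before it is completed fails the run):
1. the square bottle stands released in the middle compartment (z of square_bottle in the frame of cell between -0.005 and 0.006 m and y of square_bottle in the frame of cell between -0.03 and 0.03 m and x of square_bottle in the frame of cell between -0.03 and 0.09 m and angle between square_bottle's own z axis and vertical below 0.12 rad and contact force between the fingers and square_bottle below 0.1 N), for 0.2 s.
2. the stay is broken at its knee with the lid still up (value of joint stay_knee above 0.3 rad and value of joint case_lid below 0.6 rad), for 0.2 s.
3. the lid is shut (value of joint case_lid above 1.275 rad), for 0.2 s.
At the end, for the whole second after the job is handed in: The lid is fully shut (within 2 degrees), the square bottle stands upright (within 7 degrees) and at rest on the floor of the case's middle compartment, and the other three bottles stand upright within 30 mm of where they stood (value of joint case_lid above 1.275 rad and velocity of joint case_lid below 0.05 rad/s and z of square_bottle in the frame of cell between -0.005 and 0.006 m and y of square_bottle in the frame of cell between -0.03 and 0.03 m and x of square_bottle in the frame of cell between -0.03 and 0.09 m and angle between each of square_bottle, packed_bottle, amber_bottle, round_bottle's own z axis and vertical below 0.12 rad and linear speed of square_bottle below 0.02 m/s and distance of each of packed_bottle, amber_bottle, round_bottle from where it was at the start of the episode below 0.03 m); the robot touches nothing.
It fails at once if the lid falls or is slammed (closes faster than 2 rad/s) (velocity of joint case_lid above 2 rad/s).
It fails at once if the square bottle is dropped (faster than 0.9 m/s out of the fingers, a fall of over 40 mm) (linear speed of square_bottle above 0.9 m/s and contact force between the fingers and square_bottle below 0.1 N).
It fails at once if another bottle is knocked over (angle between any of packed_bottle, amber_bottle, round_bottle's own z axis and vertical above 0.5 rad).
It also fails if it takes over 67 s, if anything falls off the work surface, if the arm or the gripper's body presses on something with over 40 N, if the wrist force passes 120 N, or if a joint passes its speed limit or range.

## Robot

A 6-joint arm with a two-finger parallel gripper is mounted at the origin on a cart in front of the work surface, level with it; the furniture and walls round the work are solid. World frame = base frame: x ahead of the robot, y to its left, z up, the work surface at z = 0. Lengths are in m, angles in degrees, forces in N, time in s.
With the tool pointing down it reaches from about 0.375 to 0.9 m from the base axis. Payload 3.1 kg.
Tool frame: the origin (TCP) lies where the fingers leave the gripper's body, on its centre line; the fingertips stand bot.tips_ahead ahead of it and the grasp point (between the pads) lies 51 mm ahead of it (bot.tips_ahead is the distance from the TCP to the fingertips, in m); z points along the fingers, x is the direction in which the jaws open and shut, and the axes are right-handed (so a half turn about z gives the same grasp; the last joint's range is limited). The gripper opens to 87 mm and grips with 3 to 60 N. Pads are 19 mm wide; open, the fingers measure 117 mm over their backs; the gripper's body (75 mm by 190 mm) begins 51 mm behind the grasp point.
Start: joints at [-80.243, 30.224, 82.088, -0, 67.689, -10.227], TCP at [0.214, -0.587, 0.292] pointing down, gripper open.
Joint ranges: [-176.69, 176.69], [-43.24, 126.21], [12.49, 139.97], [-82, 262], [0, 151.66], [-163.58, 163.58]. Speed limits (degrees/s): [159.86, 159.86, 180, 180, 180, 180].

## Interface

Orientations are given as a 3x3 rotation matrix whose columns are the frame's x, y, z axes.
In Python, from rig import bot, vision, nets gives the robot as it stands.
- The arm moves only by the tool play_rows, never from a script. Its argument "series" is a list of rows, each an object of numbers: "tx", "ty", "tz": the shift along the world's x, y, z as a fraction of full scale; "turn": the turn about the world's z as a fraction of full scale. A call has 1 to 10 rows; each row shifts and turns the commanded pose from where the row before left it; what a row does not reach is not made up. Full scale, the value 1, is 0.8 m for a shift and 60 degrees for a turn. A row lasts 1/10 s, in which the tool goes at most 50 mm and 8.59 degrees, less where a joint would pass 70% of its speed; a pose out of reach is approached as far as the arm can. A call with a number of a shift or a turn outside -1 to 1 is refused whole. A call with a gripper value outside its range is refused whole. "gripper" is the opening, from 0 (shut) to 1 (fully open), set as the call begins (left out, the last holds). The fingers move at their own pace and stop on an object; the grip force is fixed at half the most. Time passes only in rows, so rows that do not move let the fingers close. It gives the time, the measured TCP pose, the force and the opening at its end, in the units of the state.
- bot.read_state(): the state, without advancing time (a new reading comes with each control period).
- vision.capture(name): name is "scene" or "top" or "wrist"; returns a dict with "pixels" (384x512x3 uint8, blue, green, red), "fx", "fy", "cx", "cy" (pixels), "extrinsics" (4x4, takes a point from camera to world coordinates). Camera axes: x right, y down, z forward; pixel columns grow to the right and rows downward; lengths in m; the calibration is good to about 2 mm. A picture is of the moment at which its call begins. There is no depth.
- bot.hand_in(): hands the job in, once; it reports no verdict.
Trained networks look in a picture, given as the dict that the camera call returned (one of the last four; its "shot" number tells which), for a name from the list of things; names that differ only in an ending like _2 or _b are one class to them, and where a whole thing is asked for, a point or a joint stands for the part that bears it (a point fixed in the world has none). Each returns a list of dicts, best first, with "confidence" (0 to 1); they miss things now and then, are a little off and sometimes report something else, mostly with a low value. They report only what shows in the picture. A call takes as long as a camera call. They do not tell look-alikes from the thing itself.
- nets.look_for(picture, query): "at" ([column, row] as shares, 0 to 1, of the picture: columns of its width, rows of its height, amid what is visible of it).
- nets.masks_of(picture, query): "region" (384x512 bool, what is visible of it) and "at" ([column, row] as shares, 0 to 1, of the picture: columns of its width, rows of its height, amid what is visible of it).
The state is a dict: "time_s": time; "joint_positions": joint angles; "qvel": joint speeds; "tau": joint torques, N m; "position": TCP position; "tcp_rot": TCP orientation; "force": force on the tool from outside, world axes, zero at the start; "moment": the same for the moment, N m; "opening": opening from 0.0 (shut) to 1.0 (fully open).
Only numpy, scipy, OpenCV 4.12 (cv2) and the standard library are available. Lean on these libraries where they do the work, as an engineer would, in place of code of your own. Each camera call takes 0.05 s, during which the arm holds its last target.

## Working session

There is one attempt and no reset: what is moved stays moved. The work goes in short steps, Python scripts to look and compute and a tool call to move; the robot and the scene stay as the last step left them, time stands still between calls to the robot, and variables do not carry over. Pictures are saved under pics/ and viewed, and the job is handed in when it is done.

Besides the shell and the picture viewer there is one more tool, called in YAML: its name, and indented under it one key for each argument. play_rows: Moves the arm, as the interface text tells. Shift numbers are shares of 0.8 m and turn numbers shares of 60 degrees, none past 1 either way. Its arguments: {"type":"object","properties":{"series":{"type":"array"},"gripper":{"type":"number"}},"required":["series"]}

```bash
ls; mkdir -p pics
python3 - <<'E'
from rig import bot,vision,nets
import cv2,numpy as np
s=bot.read_state()
print(s, bot.tips_ahead)
for n in ["scene","top","wrist"]:
    p=vision.capture(n); cv2.imwrite(f"pics/{n}0.png",p["pixels"])
    print(n,p["fx"],p["fy"],p["cx"],p["cy"],np.round(p["extrinsics"],4).tolist())
    for q in ["case","square_bottle","knee_plate","lid_handle","amber_bottle","round_bottle"]:
        print(q,[(np.round(np.array(d["at"])*[512,384],1).tolist(),round(d["confidence"],2)) for d in nets.look_for(p,q)])
E
```

```text
pics
{'time_s': 0.0, 'joint_positions': array([-8.02419379e+01,  3.02776776e+01,  8.21573123e+01, -1.96744838e-03,
        6.76870072e+01, -1.02257671e+01]), 'qvel': array([-0.09602454,  0.0210012 , -0.00820455,  0.04313779,  0.00922347,
       -0.01204341]), 'tau': array([ 3.40261013e-04, -4.40043926e+01, -1.76590633e+01,  6.32942165e-02,
        5.82384481e-02, -1.87111405e-04]), 'position': array([ 0.21353233, -0.58676939,  0.29128013]), 'tcp_rot': array([[ 3.41766787e-01, -9.39784714e-01, -3.92190384e-04],
       [-9.39782447e-01, -3.41766837e-01,  2.09306010e-03],
       [-2.10106356e-03, -3.46764788e-04, -9.99997733e-01]]), 'force': array([-0.14088226,  0.19675404,  0.09723086]), 'moment': array([0.01261997, 0.05034562, 0.00551751]), 'opening': 1.002008247164605} 0.0697
scene 360.5689078162566 360.5689078162566 256.76240995586545 187.48207647245698 [[-0.7119, -0.454, 0.5358, 0.0502], [-0.7021, 0.4435, -0.557, 0.6213], [0.0153, -0.7728, -0.6345, 0.7605], [0.0, 0.0, 0.0, 1.0]]
case [([294.3, 160.9], 0.75)]
square_bottle [([241.8, 277.0], 0.69), ([294.2, 163.6], 0.43)]
knee_plate 
[... 395 characters left out ...]
, 0.1272], [-0.003, -0.1401, -0.9901, 1.1097], [0.0, 0.0, 0.0, 1.0]]
case [([348.6, 170.5], 0.59)]
square_bottle [([204.6, 226.3], 0.91), ([364.6, 139.6], 0.62)]
knee_plate [([316.6, 164.5], 0.5)]
lid_handle [([363.1, 138.6], 0.68)]
amber_bottle [([240.0, 203.6], 0.92), ([190.5, 168.6], 0.86), ([264.4, 168.8], 0.65), ([221.3, 167.2], 0.56), ([365.3, 138.4], 0.16)]
round_bottle [([155.4, 205.7], 0.82)]
wrist 308.1790401715168 308.1790401715168 257.6629602897158 187.12431928042687 [[0.3425, -0.8996, -0.2711, 0.2881], [-0.9395, -0.328, -0.0986, -0.5593], [-0.0002, 0.2885, -0.9575, 0.3848], [0.0, 0.0, 0.0, 1.0]]
case []
square_bottle []
knee_plate []
lid_handle []
amber_bottle []
round_bottle []
```

Run:
```python
import cv2
for n in ["scene","top"]:
    im=cv2.imread(f"pics/{n}0.png")
    if n=="top": c=im[90:250,120:420]
    else: c=im[80:320,140:400]
    cv2.imwrite(f"pics/{n}0c.png",cv2.resize(c,None,fx=2.6 if n=="top" else 2.4,fy=2.6 if n=="top" else 2.4,interpolation=cv2.INTER_CUBIC))
```

```text
(no output)
```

View pics/scene0.png

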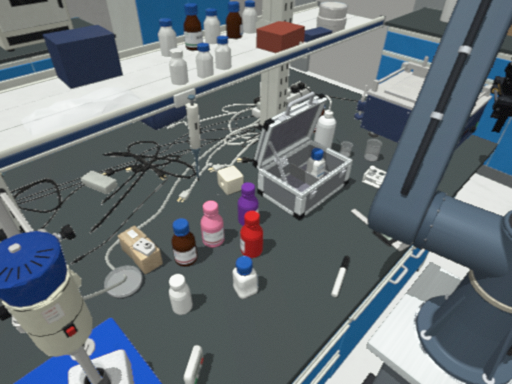

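View pics/top0.png

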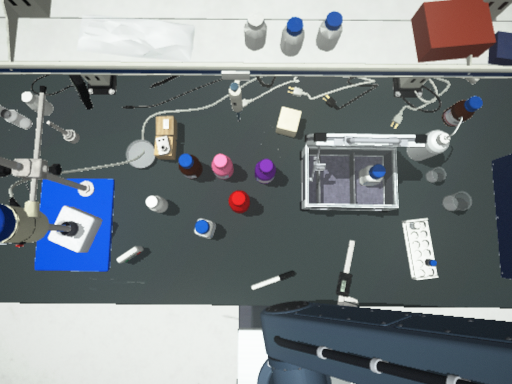

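```bash
sleep 1
```

```text
(no output)
```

View pics/scene0c.png

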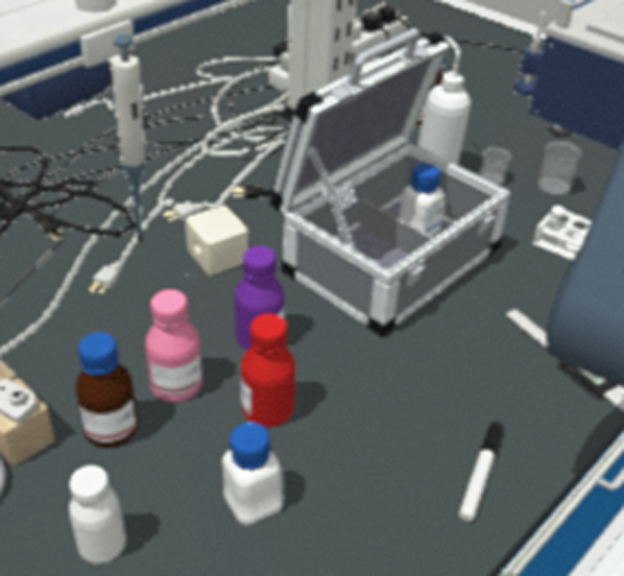

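View pics/top0c.png

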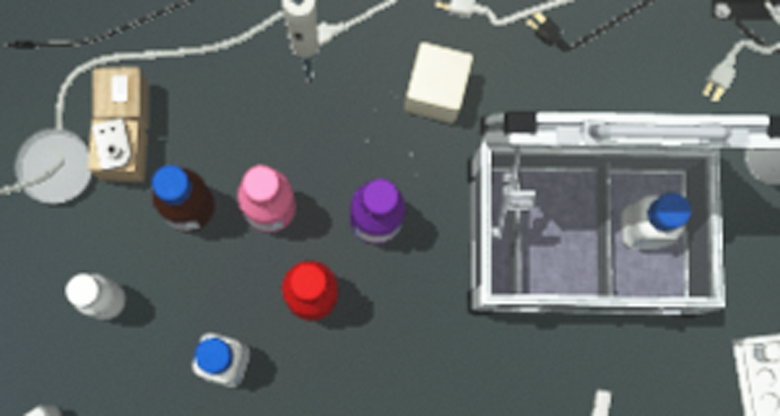

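The bottle to pack is the one on the bench at top (204,228) / scene (243,277). What could be taken for it:
- the twin in the case, top (374,172)
- the white round bottle, top (156,204)
- the shelf bottles, top (255–330,30)

The amber bottle is at top (189,165). Pink, purple and red are decoys. Next I'll zoom in on the case and the bottle.

Run:
```python
import cv2,numpy as np
def crop(n,x0,y0,x1,y1,k,o):
    im=cv2.imread(f"pics/{n}.png")[y0:y1,x0:x1]
    im=cv2.resize(im,None,fx=k,fy=k,interpolation=cv2.INTER_CUBIC)
    for x in range((x0+9)//10*10,x1,10):
        cv2.line(im,((x-x0)*k,0),((x-x0)*k,6 if x%50 else 14),(0,255,255),1)
        if x%20==0: cv2.putText(im,str(x),((x-x0)*k,20),0,.35,(0,255,255),1)
    for y in range((y0+9)//10*10,y1,10):
        cv2.line(im,(0,(y-y0)*k),(6,(y-y0)*k),(0,255,255),1)
        if y%20==0:cv2.putText(im,str(y),(8,(y-y0)*k+4),0,.35,(0,255,255),1)
    cv2.imwrite(o,im)
crop("top0",295,125,415,215,6,"pics/tcase.png")
crop("scene0",250,85,360,215,5-1,"pics/scase.png")
crop("top0",185,210,225,245,12,"pics/tb.png")
```

```text
(no output)
```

View pics/tcase.png

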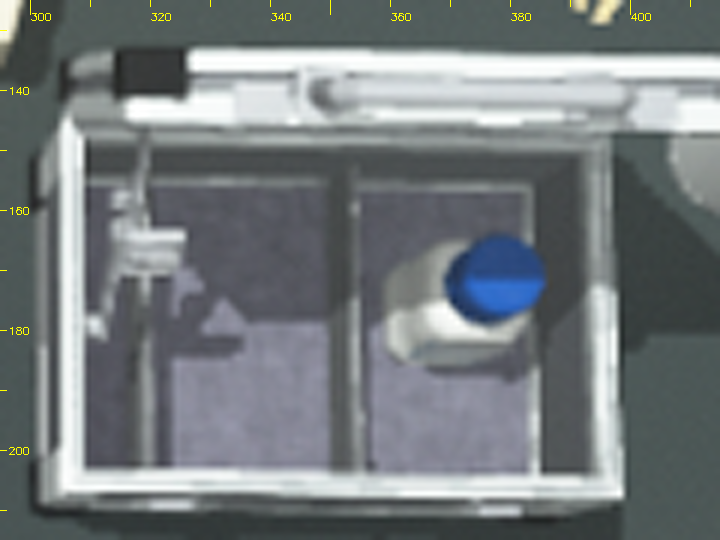

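View pics/scase.png

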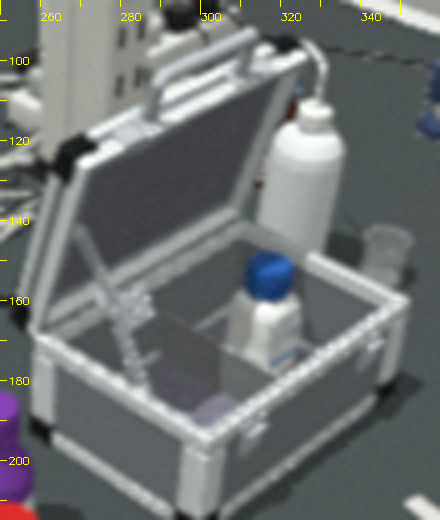

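View pics/tb.png

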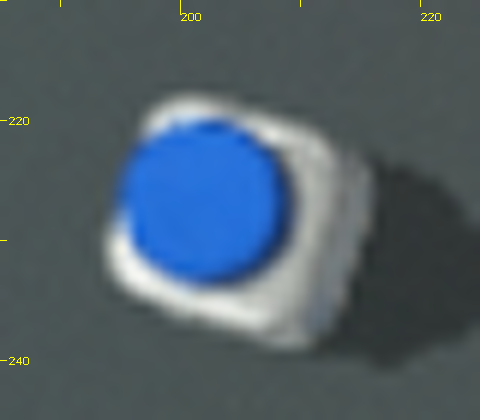

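View pics/wrist0.png

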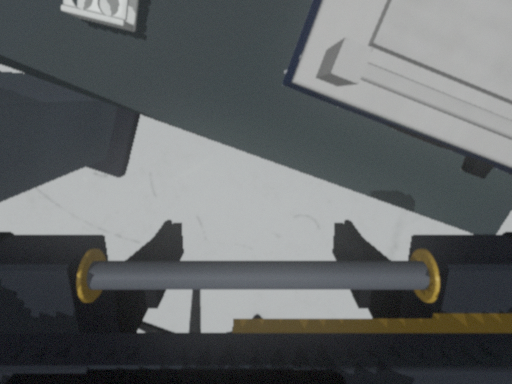

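```bash
cat > h.py <<'E'
import numpy as np, cv2
from scipy.optimize import least_squares
C={'scene':(360.569,256.762,187.482,np.array([[-0.7119,-0.454,0.5358,0.0502],[-0.7021,0.4435,-0.557,0.6213],[0.0153,-0.7728,-0.6345,0.7605]])),
'top':(371.703,249.158,189.161,np.array([[0.0093,-0.9901,0.1401,0.3991],[-1.0,-0.0088,0.0042,0.1272],[-0.003,-0.1401,-0.9901,1.1097]]))}
def proj(n,P):
    f,cx,cy,E=C[n]; q=E[:,:3].T@(np.asarray(P)-E[:,3]); return np.array([cx+f*q[0]/q[2],cy+f*q[1]/q[2]])
def ray(n,uv):
    f,cx,cy,E=C[n]; d=E[:,:3]@np.array([(uv[0]-cx)/f,(uv[1]-cy)/f,1]); return E[:,3],d
def atz(n,uv,z):
    o,d=ray(n,uv); return o+d*(z-o[2])/d[2]
def tri(obs):
    r=least_squares(lambda P:np.concatenate([proj(n,P)-uv for n,uv in obs]),[.5,0,.1]); return r.x,np.abs(r.fun).max()
def case2w(p,L):
    x,y,t=p[:3]; c,s=np.cos(t),np.sin(t); return np.array([x+c*L[0]-s*L[1],y+s*L[0]+c*L[1],L[2]])
E
python3 - <<'E'
from h import *
obs=[('top',(305.3,207.8),(-.085,.125,.1)),('top',(398.7,207.8),(-.085,-.125,.1)),('top',(396.7,147.5),(.085,-.125,.1)),('top',(305.8,144.5),(.085,.125,.1)),
('scene',(302.5,195),(-.085,.125,.1)),('scene',(352,160),(-.085,-.125,.1)),('scene',(258,169),(.085,.125,.1))]
r=least_squares(lambda p:np.concatenate([proj(n,case2w(p,L))-uv for n,uv,L in obs]),[.55,-.15,0],loss='soft_l1')
p=r.x;print(p,np.degrees(p[2]));
for n,uv,L in obs: print(n,uv,proj(n,case2w(p,L)))
a=np.radians(75)
for nm,L in dict(hl=(.085-.21*np.cos(a)+.013*np.sin(a),.046,.1+.21*np.sin(a)+.013*np.cos(a)),hr=(.085-.21*np.cos(a)+.013*np.sin(a),-.046,.1+.21*np.sin(a)+.013*np.cos(a)),cell=(-.03,.03,.009)).items():
    P=case2w(p,L); print(nm,P,proj('top',P),proj('scene',P))
for o in [[('top',(319,166)),('scene',(282,163.5))],]:
    P,e=tri(o); c,s=np.cos(p[2]),np.sin(p[2]);d=P[:2]-p[:2]; print('plate',P,e,'case',c*d[0]+s*d[1],-s*d[0]+c*d[1])
print(atz('top',(201.8,226.7),.103),tri([('top',(201.8,226.7)),('scene',(245,265))]))
for n,uv in [('top',(255,22)),('top',(10,70)),('top',(500,70)),('top',(400,85))]: print([atz(n,uv,z) for z in (0,.3)])
E
```

```text
[ 0.57927408 -0.15065524 -0.00845487] -0.48442840900934553
top (305.3, 207.8) [306.44902585 206.60418316]
top (398.7, 207.8) [398.41117429 208.20533348]
top (396.7, 147.5) [396.06159569 147.32634669]
top (305.8, 144.5) [306.21531158 145.84105621]
scene (302.5, 195) [301.66871916 195.1840671 ]
scene (352, 160) [351.53377777 159.97090315]
scene (258, 169) [258.94595688 169.25609878]
hl [ 0.62286649 -0.10502217  0.30620907] [355.69152827 141.03305352] [291.1432785  104.14701222]
hr [ 0.62208865 -0.19701889  0.30620907] [397.18038242 141.71554865] [311.84040551  94.29565651]
cell [ 0.5495288  -0.12040267  0.009     ] [333.65866205 191.65526396] [304.6654754  195.30670243]
plate [ 0.59906829 -0.0534959   0.14235034] 0.26094566649391027 case 0.018972039238969167 0.09732321948708048
[0.43813286 0.25828838 0.103     ] (array([0.43598047, 0.25748721, 0.09402632]), np.float64(0.9763768092614669))
[array([1.09990004, 0.11815219, 0.        ]), array([0.91044342, 0.12059821, 0.3       ])]
[array([9.30298010e-01, 8.92405692e-01, 2.22044605e-16]), array([0.78669217, 0.68553743, 0.3       ])]
[array([ 0.94244305, -0.65518571,  0.        ]), array([ 0.79555388, -0.44367294,  0.3       ])]
[array([ 0.89018969, -0.33803829,  0.        ]), array([ 0.75742686, -0.21226422,  0.3       ])]
```

play_rows:
  series:
    - {"tx": 0.027, "ty": 0.042, "turn": 0.1}
    - {"tx": 0.027, "ty": 0.042, "turn": 0.1}
    - {"tx": 0.027, "ty": 0.042, "turn": 0.1}
    - {"tx": 0.027, "ty": 0.042, "turn": 0.1}
    - {"tx": 0.027, "ty": 0.042, "turn": 0.1}
    - {"tx": 0.027, "ty": 0.042, "turn": 0.1}
    - {"tx": 0.027, "ty": 0.042, "turn": 0.1}
    - {"tx": 0.027, "ty": 0.042, "turn": 0.1}
    - {"tx": 0.027, "ty": 0.042, "turn": 0.1}
    - {"tx": 0.027, "ty": 0.042, "turn": 0.1}
  gripper: 1

```text
invalid input
```

Run:
```python
from h import *
print('shelf', tri([('top',(415,58)),('scene',(258,47))]))
print('shelf box right', tri([('top',(493,55)),('scene',(303,33))]))
p=[0.57927408,-0.15065524,-0.00845487]
def loc(P):
    c,s=np.cos(p[2]),np.sin(p[2]);d=P[:2]-np.array(p[:2]); return np.round([(0.085-(c*d[0]+s*d[1]))*1e3,(-s*d[0]+c*d[1])*1e3,P[2]*1e3],1)
for nm,o in dict(base=[('top',(310,179)),('scene',(285,181))],upper=[('top',(319,151)),('scene',(270,142))],plate=[('top',(319,166)),('scene',(282,163.5))]).items():
    P,e=tri(o); print(nm,loc(P),e)
# predicted link/plate projections
for nm,L in dict(B=(.085-.090,.097,.082),K=(.085-.057,.097,.137),A=(.085-.0246,.097,.192),P=(.085-.066,.097,.142)).items():
    P=case2w(p,L); print(nm,proj('top',P),proj('scene',P))
```

```text
shelf (array([ 0.78831378, -0.19500176,  0.39537406]), np.float64(12.785635858710407))
shelf box right (array([ 0.77627755, -0.35060168,  0.41235955]), np.float64(3.9197861452493044))
base [ 95.3 114.5 102.9] 0.581237834551132
upper [ 37.7 112.5 209.1] 2.158244396807504
plate [ 66.   97.3 142.4] 0.26094566649391027
B [315.37929729 178.92455678] [286.5329031  183.07873327]
K [318.8651042  163.27524751] [279.44495543 163.60652108]
A [322.7221777 146.2003656] [272.27717845 143.58412025]
P [319.23854783 166.2088263 ] [281.79842295 163.5126707 ]
```

play_rows:
  series:
    - {"tx": 0.027, "ty": 0.042, "tz": 0, "turn": 0.1}
    - {"tx": 0.027, "ty": 0.042, "tz": 0, "turn": 0.1}
    - {"tx": 0.027, "ty": 0.042, "tz": 0, "turn": 0.1}
    - {"tx": 0.027, "ty": 0.042, "tz": 0, "turn": 0.1}
    - {"tx": 0.027, "ty": 0.042, "tz": 0, "turn": 0.1}
    - {"tx": 0.027, "ty": 0.042, "tz": 0, "turn": 0.1}
    - {"tx": 0.027, "ty": 0.042, "tz": 0, "turn": 0.1}
    - {"tx": 0.027, "ty": 0.042, "tz": 0, "turn": 0.1}
    - {"tx": 0.027, "ty": 0.042, "tz": 0, "turn": 0.1}
    - {"tx": 0.027, "ty": 0.042, "tz": 0, "turn": 0.1}
  gripper: 1

```text
time_s: 2.05
position: [0.4304, -0.25, 0.2925]
tcp_rot: [[0.985, -0.17, 0.001], [-0.17, -0.985, -0.001], [0.001, 0.0, -1.0]]
force: [0.9, -0.4, 0.6]
opening: 0.997
```

play_rows:
  series:
    - {"tx": 0.001, "ty": 0.06, "tz": 0, "turn": 0.12}
    - {"tx": 0, "ty": 0.06, "tz": 0, "turn": 0.12}
    - {"tx": 0, "ty": 0.06, "tz": 0, "turn": 0.12}
    - {"tx": 0, "ty": 0.06, "tz": 0, "turn": 0.12}
    - {"tx": 0, "ty": 0.06, "tz": 0, "turn": 0.12}
    - {"tx": 0, "ty": 0.06, "tz": 0, "turn": 0.12}
    - {"tx": 0, "ty": 0.06, "tz": 0, "turn": 0.12}
    - {"tx": 0, "ty": 0.06, "tz": 0, "turn": 0.12}
    - {"tx": 0, "ty": 0.06, "tz": 0, "turn": 0.12}
    - {"tx": 0, "ty": 0.06, "tz": 0, "turn": 0.12}

```text
time_s: 3.05
position: [0.4302, 0.2308, 0.2926]
tcp_rot: [[0.465, 0.885, 0.001], [0.885, -0.465, 0.0], [0.001, 0.001, -1.0]]
force: [0.4, -0.2, 0.7]
opening: 1.001
```

play_rows:
  series:
    - {"tx": 0, "ty": 0.01, "tz": -0.02, "turn": 0.14}
    - {"tx": 0, "ty": 0.01, "tz": -0.02, "turn": 0.14}
    - {"tx": 0, "ty": 0.01, "tz": -0.02, "turn": 0.14}
    - {"tx": 0, "ty": 0, "tz": -0.02, "turn": 0.047}
    - {"tx": 0, "ty": 0, "tz": 0, "turn": 0}

```text
time_s: 3.55
position: [0.4293, 0.2526, 0.2266]
tcp_rot: [[-0.001, 1.0, -0.004], [1.0, 0.001, -0.001], [-0.001, -0.004, -1.0]]
force: [-0.9, -0.6, 0.0]
opening: 1.001
```

Run:
```python
from rig import bot,vision,nets
import cv2,numpy as np
s=bot.read_state(); print(s["position"],s["joint_positions"],s["tcp_rot"][:,0])
for n in ["wrist","scene"]:
    p=vision.capture(n); cv2.imwrite(f"pics/{n}1.png",p["pixels"])
    if n=="wrist":
        np.save("pics/wE.npy",p["extrinsics"])
        for q in ["square_bottle"]:
            for d in nets.masks_of(p,q):
                m=d["region"]; ys,xs=np.nonzero(m); print(q,d["confidence"],xs.min(),xs.max(),ys.min(),ys.max())
        hsv=cv2.cvtColor(p["pixels"],cv2.COLOR_BGR2HSV)
        b=((hsv[...,0]>100)&(hsv[...,0]<125)&(hsv[...,1]>150)&(hsv[...,2]>80)).astype(np.uint8)
        nn,l,st,ce=cv2.connectedComponentsWithStats(b)
        E=p["extrinsics"]
        for i in range(1,nn):
            if st[i,4]>300:
                u,v=ce[i]; d=E[:3,:3]@np.array([(u-p["cx"])/p["fx"],(v-p["cy"])/p["fy"],1]); P=E[:3,3]+d*(.1-E[2,3])/d[2]
                print(st[i],ce[i],P)
```

```text
[0.42926073 0.25260116 0.226642  ] [ 1.75982915e+01  2.62335004e+01  1.03778797e+02 -1.25562347e-03
  5.02345218e+01 -7.24306757e+01] [-5.22326319e-04  9.99998997e-01 -1.31634988e-03]
square_bottle 0.72 234 295 154 238
[ 242  186   47   53 1878] [264.26837061 213.95207668] [0.43669769 0.2584994  0.1       ]
```

View pics/wrist1.png

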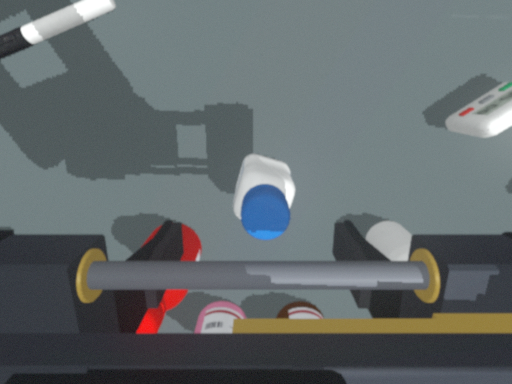

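View pics/scene1.png

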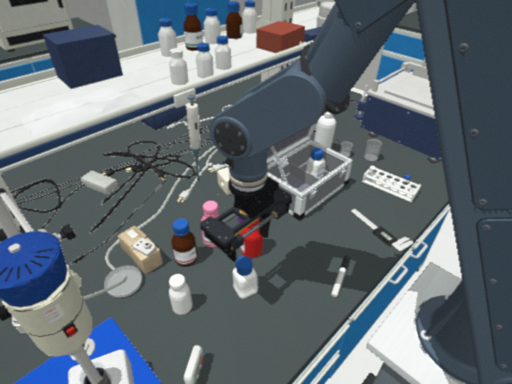

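The wrist view shows the square bottle's blue cap at (264,214) between the open jaws. That matches the top-view position, (0.437, 0.258).

play_rows:
  series:
    - {"tx": 0.0096, "ty": 0.007, "tz": 0, "turn": 0}
    - {"tx": 0, "ty": 0, "tz": -0.02, "turn": 0}
    - {"tx": 0, "ty": 0, "tz": -0.02, "turn": 0}
    - {"tx": 0, "ty": 0, "tz": -0.02, "turn": 0}
    - {"tx": 0, "ty": 0, "tz": -0.015, "turn": 0}
    - {"tx": 0, "ty": 0, "tz": -0.012, "turn": 0}
    - {"tx": 0, "ty": 0, "tz": 0, "turn": 0}

```text
time_s: 4.4
position: [0.438, 0.2582, 0.1578]
tcp_rot: [[0.0, 1.0, -0.001], [1.0, -0.0, -0.0], [-0.0, -0.001, -1.0]]
force: [0.4, -0.5, -0.5]
opening: 0.998
```

play_rows:
  series:
    - {"tx": -0.001, "ty": 0, "tz": -0.0035, "turn": 0}
    - {"tx": 0, "ty": 0, "tz": 0, "turn": 0}

```text
time_s: 4.6
position: [0.4374, 0.2583, 0.1561]
tcp_rot: [[-0.0, 1.0, 0.0], [1.0, 0.0, 0.0], [0.0, 0.0, -1.0]]
force: [-0.1, -0.1, 0.2]
opening: 1.0
```

play_rows:
  series:
    - {"tx": 0, "ty": 0, "tz": 0, "turn": 0}
    - {"tx": 0, "ty": 0, "tz": 0, "turn": 0}
    - {"tx": 0, "ty": 0, "tz": 0, "turn": 0}
    - {"tx": 0, "ty": 0, "tz": 0, "turn": 0}
    - {"tx": 0, "ty": 0, "tz": 0, "turn": 0}
    - {"tx": 0, "ty": 0, "tz": 0, "turn": 0}
    - {"tx": 0, "ty": 0, "tz": 0, "turn": 0}
    - {"tx": 0, "ty": 0, "tz": 0, "turn": 0}
  gripper: 0.2

```text
time_s: 5.4
position: [0.4373, 0.2583, 0.1558]
tcp_rot: [[-0.0, 1.0, -0.0], [1.0, 0.0, -0.0], [-0.0, -0.0, -1.0]]
force: [0.6, -0.1, -0.3]
opening: 0.444
```

play_rows:
  series:
    - {"tx": 0, "ty": 0, "tz": 0.01, "turn": 0}
    - {"tx": 0, "ty": 0, "tz": 0.02, "turn": 0}
    - {"tx": 0, "ty": 0, "tz": 0.02, "turn": 0}
    - {"tx": 0, "ty": 0, "tz": 0, "turn": 0}

```text
time_s: 5.8
position: [0.4384, 0.2587, 0.1978]
tcp_rot: [[-0.0, 1.0, 0.004], [1.0, 0.0, 0.001], [0.001, 0.004, -1.0]]
force: [0.9, 0.1, -1.5]
opening: 0.441
```

Run:
```python
from rig import bot,vision
import cv2
for n in ["wrist","scene"]:
    p=vision.capture(n); cv2.imwrite(f"pics/{n}2.png",p["pixels"])
```

```text
(no output)
```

View pics/wrist2.png

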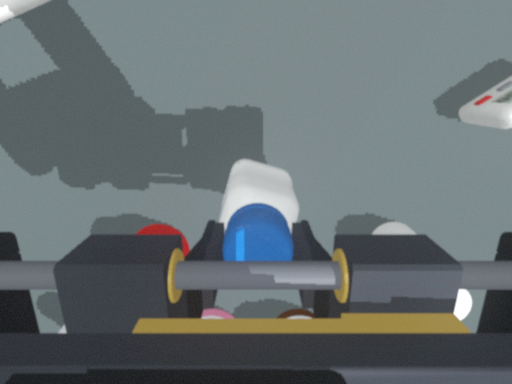

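View pics/scene2.png

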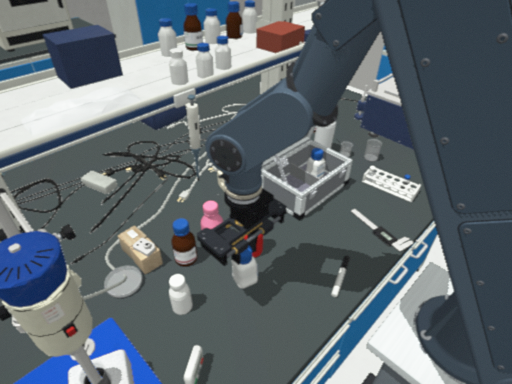

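play_rows:
  series:
    - {"tx": 0, "ty": 0, "tz": 0.032, "turn": 0}
    - {"tx": 0, "ty": 0, "tz": 0.032, "turn": 0}
    - {"tx": 0, "ty": 0, "tz": 0.032, "turn": 0}
    - {"tx": 0, "ty": 0, "tz": 0.032, "turn": 0}
    - {"tx": 0.005, "ty": -0.02, "tz": 0, "turn": 0}
    - {"tx": 0.01, "ty": -0.035, "tz": 0, "turn": 0}
    - {"tx": 0.011, "ty": -0.04, "tz": 0, "turn": 0}
    - {"tx": 0.011, "ty": -0.04, "tz": 0, "turn": 0}
    - {"tx": 0.011, "ty": -0.04, "tz": 0, "turn": 0}
    - {"tx": 0.011, "ty": -0.04, "tz": 0, "turn": 0}

```text
time_s: 6.9
position: [0.4841, 0.085, 0.2972]
tcp_rot: [[-0.0, 1.0, -0.002], [1.0, 0.0, 0.0], [0.0, -0.002, -1.0]]
force: [-0.2, 0.4, -0.9]
opening: 0.44
```

play_rows:
  series:
    - {"tx": 0.011, "ty": -0.04, "tz": 0, "turn": 0}
    - {"tx": 0.011, "ty": -0.04, "tz": 0, "turn": 0}
    - {"tx": 0.011, "ty": -0.04, "tz": 0, "turn": 0}
    - {"tx": 0.011, "ty": -0.04, "tz": 0, "turn": 0}
    - {"tx": 0.011, "ty": -0.04, "tz": 0, "turn": 0}
    - {"tx": 0.011, "ty": -0.035, "tz": 0, "turn": 0}
    - {"tx": 0.01, "ty": -0.035, "tz": 0, "turn": 0}
    - {"tx": 0.008, "ty": -0.028, "tz": 0, "turn": 0}
    - {"tx": 0, "ty": 0, "tz": 0, "turn": 0}
    - {"tx": 0, "ty": 0, "tz": 0, "turn": 0}

```text
time_s: 7.9
position: [0.551, -0.152, 0.2969]
tcp_rot: [[0.001, 1.0, -0.003], [1.0, -0.001, 0.002], [0.002, -0.003, -1.0]]
force: [-0.2, -0.1, -1.7]
opening: 0.437
```

Run:
```python
from rig import bot,vision
import cv2,numpy as np
for n in ["wrist","scene","top"]:
    p=vision.capture(n); cv2.imwrite(f"pics/{n}3.png",p["pixels"])
    if n=="wrist": print(p["fx"],p["cx"],p["cy"],p["extrinsics"].tolist())
s=bot.read_state();print(s["position"],s["joint_positions"],s["time_s"])
```

```text
308.1790401715168 257.6629602897158 187.12431928042687 [[0.0004566559597118466, 0.958855201027636, 0.28389521821894753, 0.4723312444318411], [0.9999981661520077, -0.0009658777101197015, 0.0016537148690847147, -0.15113709021794214], [0.0018598811665258327, 0.2838939424195213, -0.9588538837067645, 0.3896106598860804], [0.0, 0.0, 0.0, 1.0]]
[ 0.5510186  -0.15087907  0.29766843] [-2.65241963e+01  2.57436876e+01  8.95294684e+01  1.96269260e-02
  6.48457474e+01 -1.16593786e+02] 8.05
```

View pics/wrist3.png

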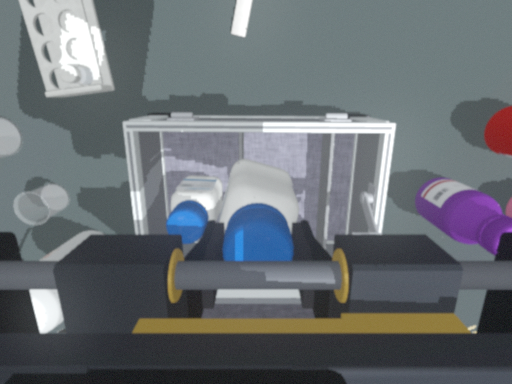

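View pics/scene3.png

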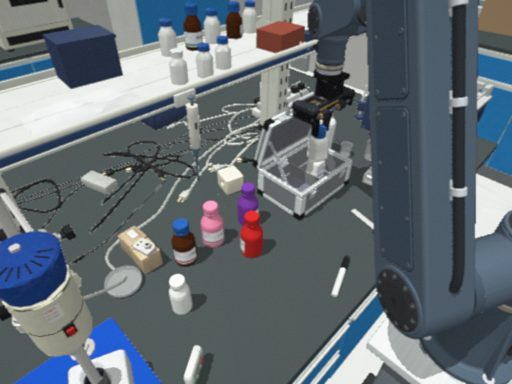

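View pics/top3.png

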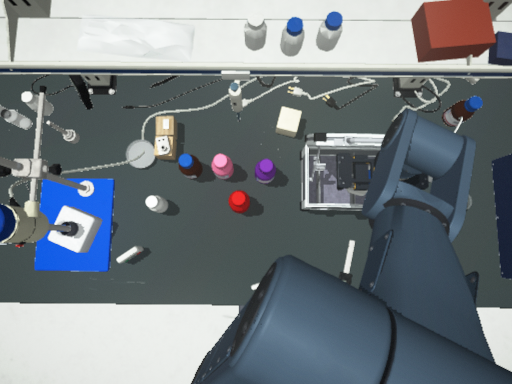

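```bash
cat >> h.py <<'E'
C['w3']=(308.179,257.663,187.124,np.array([[0.00045666,0.958855,0.283895,0.472331],[0.9999982,-0.00096588,0.0016537,-0.151137],[0.00186,0.283894,-0.958854,0.38961]]))
E
python3 - <<'E'
from h import *
for uv in [(125,124),(395,125),(135,124),(386,125),(260,119),(260,131)]: print(uv,atz('w3',uv,.1))
im=cv2.imread('pics/wrist3.png')[100:240,110:410]; cv2.imwrite('pics/w3c.png',cv2.resize(im,None,fx=2.6,fy=2.6,interpolation=cv2.INTER_CUBIC))
E
```

```text
(125, 124) [ 0.49717085 -0.27309863  0.1       ]
(395, 125) [ 0.49823493 -0.02348714  0.1       ]
(135, 124) [ 0.49717654 -0.26387226  0.1       ]
(386, 125) [ 0.49822974 -0.03182415  0.1       ]
(260, 119) [ 0.49272522 -0.14845791  0.1       ]
(260, 131) [ 0.50364848 -0.14843938  0.1       ]
```

View pics/w3c.png

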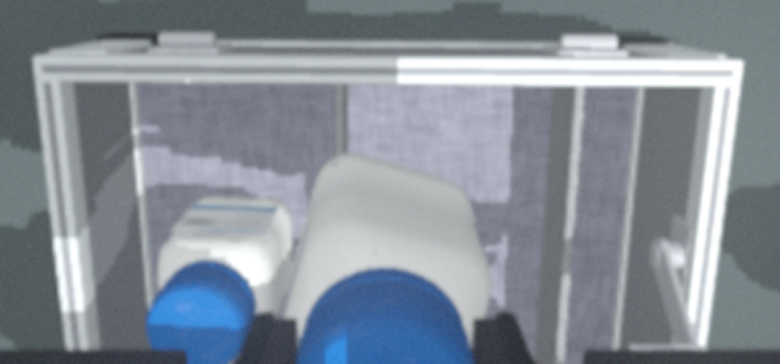

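play_rows:
  series:
    - {"tx": -0.005, "ty": 0.02, "tz": 0, "turn": 0}
    - {"tx": 0, "ty": 0.02, "tz": 0, "turn": 0}
    - {"tx": 0, "ty": 0, "tz": -0.02, "turn": 0}
    - {"tx": 0, "ty": 0, "tz": -0.03, "turn": 0}
    - {"tx": 0, "ty": 0, "tz": -0.03, "turn": 0}
    - {"tx": 0, "ty": 0, "tz": -0.03, "turn": 0}
    - {"tx": 0, "ty": 0, "tz": -0.02, "turn": 0}
    - {"tx": 0, "ty": 0, "tz": -0.015, "turn": 0}
    - {"tx": 0, "ty": 0, "tz": -0.01, "turn": 0}
    - {"tx": 0, "ty": 0, "tz": 0, "turn": 0}

```text
time_s: 9.05
position: [0.5473, -0.1192, 0.1736]
tcp_rot: [[-0.001, 1.0, -0.002], [1.0, 0.001, 0.001], [0.001, -0.002, -1.0]]
force: [0.4, 0.2, -1.4]
opening: 0.441
```

play_rows:
  series:
    - {"tx": 0, "ty": 0, "tz": -0.004, "turn": 0}
    - {"tx": 0, "ty": 0, "tz": -0.004, "turn": 0}
    - {"tx": 0, "ty": 0, "tz": -0.002, "turn": 0}
    - {"tx": 0, "ty": 0, "tz": 0, "turn": 0}

```text
time_s: 9.45
position: [0.5477, -0.1202, 0.1663]
tcp_rot: [[0.0, 1.0, 0.0], [1.0, -0.0, -0.0], [-0.0, 0.0, -1.0]]
force: [0.2, 0.4, -1.0]
opening: 0.442
```

Run:
```python
from rig import bot,vision
import cv2,numpy as np
for n in ["wrist"]:
    p=vision.capture(n); cv2.imwrite(f"pics/{n}4.png",p["pixels"])
s=bot.read_state();print(s["position"],s["force"])
```

```text
[ 0.54773709 -0.12025281  0.16639604] [ 0.55501125 -0.37213363 -1.45661659]
```

View pics/wrist4.png

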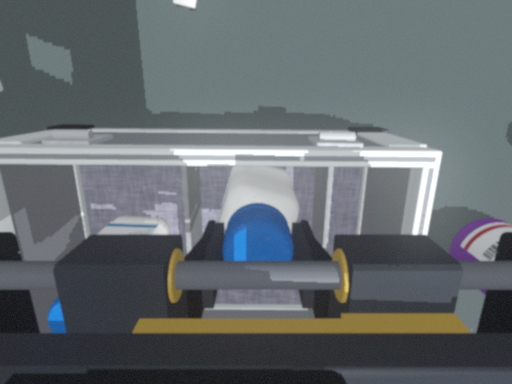

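play_rows:
  series:
    - {"tx": 0, "ty": 0, "tz": -0.0015, "turn": 0}
    - {"tx": 0, "ty": 0, "tz": 0, "turn": 0}

```text
time_s: 9.7
position: [0.5477, -0.1202, 0.1651]
tcp_rot: [[0.0, 1.0, 0.0], [1.0, -0.0, -0.0], [-0.0, 0.0, -1.0]]
force: [-0.4, -0.4, -1.3]
opening: 0.439
```

play_rows:
  series:
    - {"tx": 0, "ty": 0, "tz": 0, "turn": 0}
    - {"tx": 0, "ty": 0, "tz": 0, "turn": 0}
    - {"tx": 0, "ty": 0, "tz": 0, "turn": 0}
    - {"tx": 0, "ty": 0, "tz": 0, "turn": 0}
    - {"tx": 0, "ty": 0, "tz": 0, "turn": 0}
  gripper: 0.65

```text
time_s: 10.2
position: [0.5478, -0.1202, 0.1651]
tcp_rot: [[-0.0, 1.0, 0.0], [1.0, 0.0, -0.0], [-0.0, 0.0, -1.0]]
force: [-0.1, -0.6, 0.1]
opening: 0.646
```

play_rows:
  series:
    - {"tx": 0, "ty": 0, "tz": 0.01, "turn": 0}
    - {"tx": 0, "ty": 0, "tz": 0.02, "turn": 0}
    - {"tx": 0, "ty": 0, "tz": 0.03, "turn": 0}
    - {"tx": -0.01, "ty": 0, "tz": 0.03, "turn": 0}
    - {"tx": -0.04, "ty": 0, "tz": 0.03, "turn": 0}
    - {"tx": -0.05, "ty": 0, "tz": 0, "turn": 0}
    - {"tx": -0.05, "ty": 0.02, "tz": 0, "turn": 0}
    - {"tx": -0.0, "ty": 0.02, "tz": 0, "turn": 0}
    - {"tx": 0, "ty": 0, "tz": 0, "turn": 0}

```text
time_s: 11.1
position: [0.4263, -0.0868, 0.2617]
tcp_rot: [[-0.001, 1.0, -0.0], [1.0, 0.001, 0.0], [0.0, -0.0, -1.0]]
force: [0.3, 0.8, 0.0]
opening: 0.65
```

Run:
```python
from rig import bot,vision
import cv2,numpy as np
for n in ["wrist","scene","top"]:
    p=vision.capture(n); cv2.imwrite(f"pics/{n}5.png",p["pixels"])
    if n=="wrist": np.save("pics/w5.npy",p["extrinsics"])
s=bot.read_state();print(s["position"],s["time_s"])
```

```text
[ 0.42915928 -0.08902907  0.26169361] 11.25
```

View pics/wrist5.png

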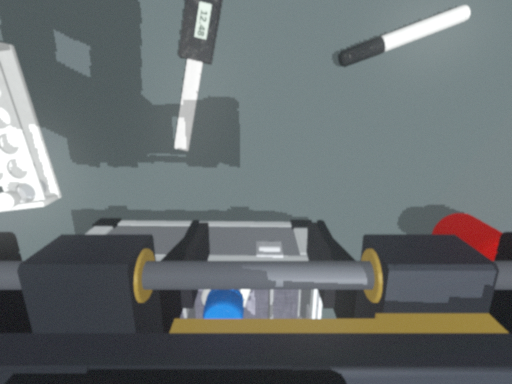

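View pics/scene5.png

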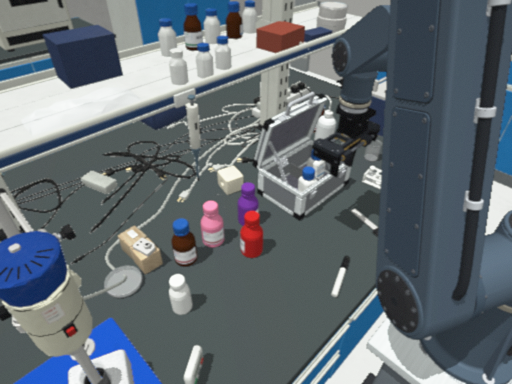

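Run:
```python
import cv2
from h import *
im=cv2.imread("pics/scene5.png")[130:200,250:310]
im=cv2.resize(im,None,fx=10,fy=10,interpolation=cv2.INTER_CUBIC)
p=[0.5792,-0.1500,-0.0085]
def pt(L,n,x0,y0,k):
    u=proj(n,case2w(p,L)); return tuple(int(round(v)) for v in ((u[0]-x0)*k,(u[1]-y0)*k))
for k in range(0,70,10):
    im=cv2.putText(im,str(130+k),(0,k*10+4),0,.35,(0,255,255),1)
for k in range(0,60,10): cv2.putText(im,str(250+k),(k*10,10),0,.35,(0,255,255),1)
cv2.imwrite("pics/s5c.png",im)
im=cv2.imread("pics/top0.png")[140:190,298:338]
im=cv2.resize(im,None,fx=11,fy=11,interpolation=cv2.INTER_CUBIC)
for k in range(0,50,10): cv2.putText(im,str(140+k),(0,k*11+4),0,.35,(0,255,255),1)
for k in range(0,40,10): cv2.putText(im,str(298+k),(k*11,10),0,.35,(0,255,255),1)
cv2.imwrite("pics/t5c.png",im)
```

```text
(no output)
```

View pics/s5c.png

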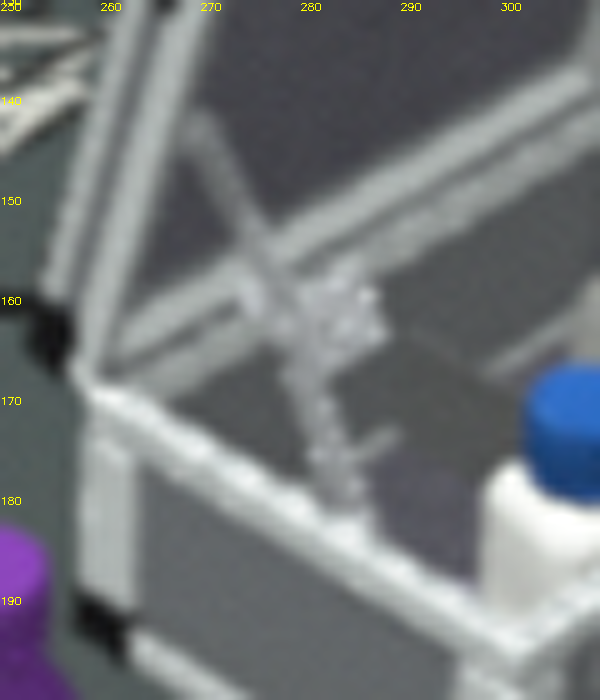

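View pics/t5c.png

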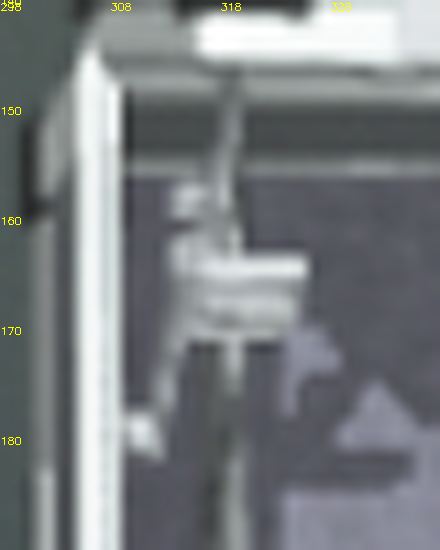

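Run:
```python
from h import *
p=[0.5792,-0.1500,-0.0085]
def loc(P):
    c,s=np.cos(p[2]),np.sin(p[2]);d=P[:2]-np.array(p[:2]); return np.round([(0.085-(c*d[0]+s*d[1]))*1e3,(-s*d[0]+c*d[1])*1e3,P[2]*1e3],1)
for nm,o in dict(plate=[('top',(320,167)),('scene',(283.5,161.5))],boss=[('top',(310.5,179.5)),('scene',(284,182.5))],linklow=[('top',(312,176)),('scene',(283,178))],lowtop=[('top',(314.5,169)),('scene',(279.5,166))],
  ul=[('top',(315,158)),('scene',(274,158))],lidpiv=[('top',(318.5,148)),('scene',(269,141))]).items():
    P,e=tri(o); print(nm,loc(P),e,P)
```

```text
plate [ 70.4  95.8 151.4] 0.2379687510998565 [ 0.59459486 -0.05435223  0.15138301]
boss [ 93.7 112.4  95.2] 0.18523072911807503 [ 0.57149788 -0.03750964  0.09517667]
linklow [ 86.  109.9 106.5] 0.07121226373703848 [ 0.57908642 -0.04008067  0.10649772]
lowtop [ 72.3 110.2 142.9] 0.7696432406897316 [ 0.59279046 -0.03990592  0.14289665]
ul [ 47.5 110.7 159.2] 0.1801831039867352 [ 0.61763457 -0.03965686  0.15921741]
lidpiv [ 31.5 112.4 210.1] 1.4858093455731023 [ 0.63367026 -0.03809723  0.21013331]
```

play_rows:
  series:
    - {"tx": 0.03, "ty": 0.02, "tz": 0, "turn": 0}
    - {"tx": 0.04, "ty": 0.02, "tz": 0, "turn": 0}
    - {"tx": 0.04, "ty": 0.0125, "tz": 0, "turn": 0}
    - {"tx": 0.03, "ty": 0, "tz": -0.01, "turn": 0}
    - {"tx": 0.02, "ty": 0, "tz": -0.02, "turn": 0}
    - {"tx": 0, "ty": 0, "tz": -0.025, "turn": 0}
    - {"tx": 0, "ty": 0, "tz": -0.015, "turn": 0}
    - {"tx": 0, "ty": 0, "tz": 0, "turn": 0}
  gripper: 0

```text
time_s: 12.05
position: [0.555, -0.0463, 0.203]
tcp_rot: [[0.0, 1.0, -0.004], [1.0, -0.0, 0.001], [0.001, -0.004, -1.0]]
force: [-0.3, -0.3, 0.4]
opening: 0.037
```

Run:
```python
from rig import bot,vision
import cv2,numpy as np
p=vision.capture("scene"); im=p["pixels"]; cv2.imwrite("pics/scene6.png",cv2.resize(im[60:220,240:400],None,fx=4,fy=4,interpolation=cv2.INTER_CUBIC)[:600])
p=vision.capture("wrist"); cv2.imwrite("pics/wrist6.png",p["pixels"])
s=bot.read_state();print(s["position"],s["time_s"],s["force"])
```

```text
[ 0.55586916 -0.04647043  0.20501677] 12.15 [0.06362773 0.30273572 0.62122429]
```

View pics/scene6.png

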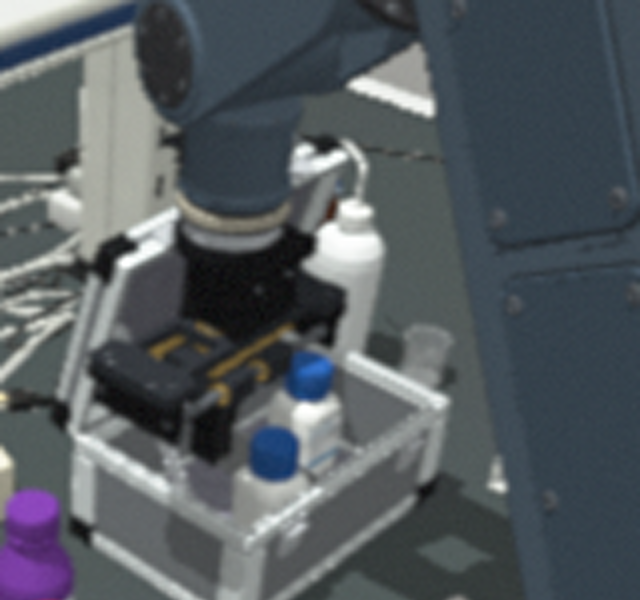

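View pics/wrist6.png

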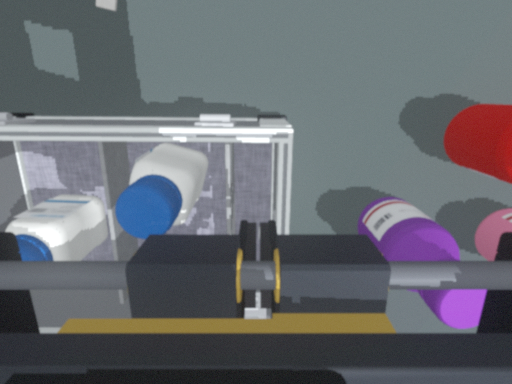

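play_rows:
  series:
    - {"tx": 0.008, "ty": 0, "tz": -0.005, "turn": 0}
    - {"tx": 0.008, "ty": 0, "tz": -0.008, "turn": 0}
    - {"tx": 0, "ty": 0, "tz": -0.006, "turn": 0}
    - {"tx": 0, "ty": 0, "tz": 0, "turn": 0}

```text
time_s: 12.55
position: [0.5683, -0.046, 0.1892]
tcp_rot: [[-0.0, 1.0, -0.001], [1.0, 0.0, 0.0], [0.0, -0.001, -1.0]]
force: [0.4, -0.3, 0.4]
opening: 0.006
```

play_rows:
  series:
    - {"tx": 0, "ty": 0, "tz": -0.003, "turn": 0}
    - {"tx": 0, "ty": 0, "tz": -0.003, "turn": 0}
    - {"tx": 0, "ty": 0, "tz": 0, "turn": 0}

```text
time_s: 12.85
position: [0.5682, -0.046, 0.1848]
tcp_rot: [[-0.0, 1.0, -0.001], [1.0, 0.0, 0.0], [0.0, -0.001, -1.0]]
force: [0.1, 0.1, 1.0]
opening: 0.002
```

Tip at z≈0.115 with no contact yet. I'll keep going down in small steps.

play_rows:
  series:
    - {"tx": 0, "ty": 0, "tz": -0.003, "turn": 0}
    - {"tx": 0, "ty": 0, "tz": -0.002, "turn": 0}
    - {"tx": 0, "ty": 0, "tz": 0, "turn": 0}

```text
time_s: 13.15
position: [0.5683, -0.0461, 0.1809]
tcp_rot: [[-0.0, 1.0, -0.001], [1.0, 0.0, 0.0], [0.0, -0.001, -1.0]]
force: [-0.0, -0.1, 0.4]
opening: 0.007
```

play_rows:
  series:
    - {"tx": 0, "ty": 0, "tz": -0.003, "turn": 0}
    - {"tx": 0, "ty": 0, "tz": -0.002, "turn": 0}
    - {"tx": 0, "ty": 0, "tz": 0, "turn": 0}

```text
time_s: 13.45
position: [0.5675, -0.046, 0.1776]
tcp_rot: [[-0.001, 1.0, -0.002], [1.0, 0.001, 0.0], [0.0, -0.002, -1.0]]
force: [-4.0, -0.5, 6.7]
opening: 0.008
```

Run:
```python
from rig import bot,vision
import cv2,numpy as np
for n,(x0,y0,x1,y1) in dict(scene=(240,80,360,220),top=(290,120,410,220)).items():
    p=vision.capture(n); im=p["pixels"]; cv2.imwrite(f"pics/{n}7.png",cv2.resize(im[y0:y1,x0:x1],None,fx=4.2,fy=4.2,interpolation=cv2.INTER_CUBIC))
s=bot.read_state();print(s["position"],s["time_s"],s["force"])
```

```text
[ 0.56751421 -0.04605712  0.17762157] 13.55 [-3.02069518  0.20348215  5.94195467]
```

View pics/scene7.png

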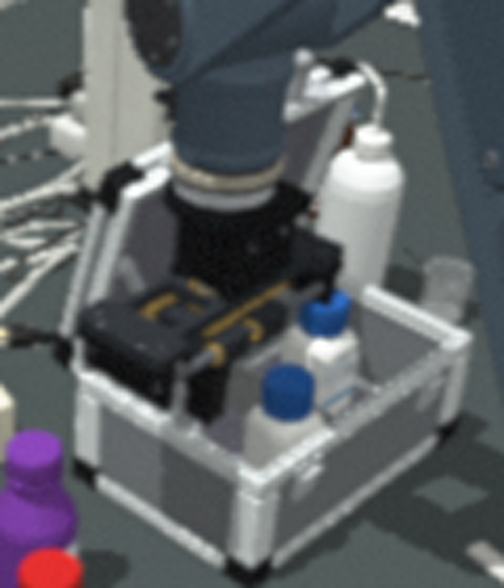

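View pics/top7.png

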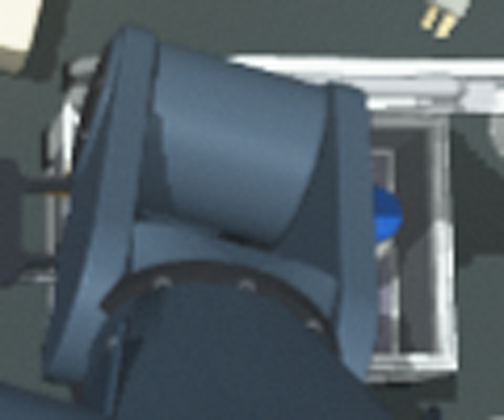

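play_rows:
  series:
    - {"tx": 0.001, "ty": 0, "tz": -0.002, "turn": 0}
    - {"tx": 0.001, "ty": 0, "tz": -0.002, "turn": 0}
    - {"tx": 0, "ty": 0, "tz": 0, "turn": 0}

```text
time_s: 13.85
position: [0.5695, -0.0461, 0.1763]
tcp_rot: [[-0.001, 1.0, -0.001], [1.0, 0.001, -0.0], [-0.0, -0.001, -1.0]]
force: [-7.2, 0.3, 17.6]
opening: -0.001
```

play_rows:
  series:
    - {"tx": 0.001, "ty": 0, "tz": -0.002, "turn": 0}
    - {"tx": 0.001, "ty": 0, "tz": -0.002, "turn": 0}
    - {"tx": 0, "ty": 0, "tz": 0, "turn": 0}

```text
time_s: 14.15
position: [0.5732, -0.0462, 0.1745]
tcp_rot: [[-0.0, 1.0, 0.005], [1.0, 0.0, -0.001], [-0.001, 0.005, -1.0]]
force: [-3.6, 1.9, 21.0]
opening: 0.007
```

Run:
```python
from rig import bot,vision
import cv2,numpy as np
for n,(x0,y0,x1,y1) in dict(scene=(250,110,330,200)).items():
    p=vision.capture(n); im=p["pixels"]; cv2.imwrite(f"pics/{n}8.png",cv2.resize(im[y0:y1,x0:x1],None,fx=6.5,fy=6.5,interpolation=cv2.INTER_CUBIC))
p=vision.capture("wrist"); cv2.imwrite("pics/wrist8.png",p["pixels"])
s=bot.read_state();print(s["position"],s["time_s"],s["force"])
```

```text
[ 0.57331276 -0.0461929   0.17443752] 14.25 [-3.01111068  2.92579777 21.06963172]
```

View pics/scene8.png

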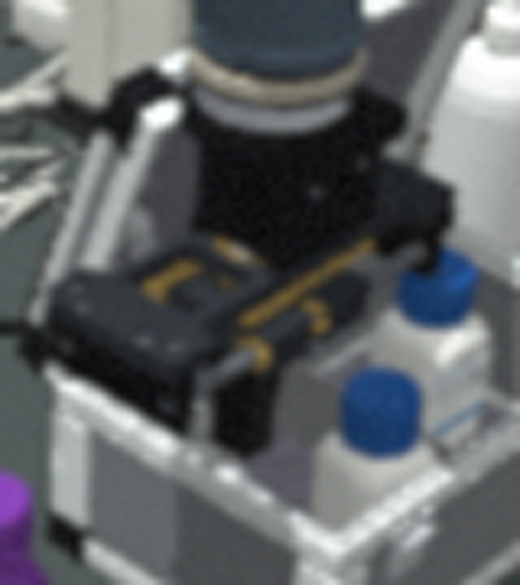

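View pics/wrist8.png

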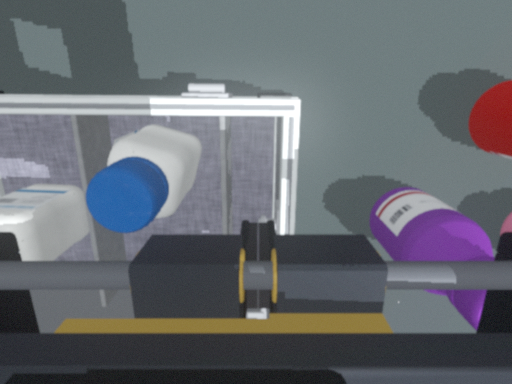

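play_rows:
  series:
    - {"tx": -0.003, "ty": 0, "tz": 0.01, "turn": 0}
    - {"tx": -0.01, "ty": 0, "tz": 0.03, "turn": 0}
    - {"tx": -0.03, "ty": -0.02, "tz": 0.04, "turn": 0}
    - {"tx": -0.04, "ty": -0.05, "tz": 0.03, "turn": 0}
    - {"tx": -0.04, "ty": -0.06, "tz": 0, "turn": 0}
    - {"tx": -0.02, "ty": -0.06, "tz": 0, "turn": 0}
    - {"tx": 0, "ty": 0, "tz": 0, "turn": 0}

```text
time_s: 14.95
position: [0.4644, -0.1919, 0.2564]
tcp_rot: [[0.007, 1.0, 0.002], [1.0, -0.007, -0.003], [-0.003, 0.002, -1.0]]
force: [1.0, 0.2, -0.2]
opening: 0.007
```

Run:
```python
from rig import bot,vision
import cv2,numpy as np
p=vision.capture("scene"); im=p["pixels"]; cv2.imwrite("pics/scene9f.png",im); cv2.imwrite("pics/scene9.png",cv2.resize(im[130:200,250:310],None,fx=8,fy=8,interpolation=cv2.INTER_CUBIC))
p=vision.capture("top"); im=p["pixels"]; cv2.imwrite("pics/top9f.png",im); cv2.imwrite("pics/top9.png",cv2.resize(im[125:215,295:365],None,fx=6,fy=6,interpolation=cv2.INTER_CUBIC))
s=bot.read_state();print(s["position"],s["time_s"],s["force"])
```

```text
[ 0.46505428 -0.18756229  0.25580522] 15.05 [-0.13634334  0.39145763  0.50128513]
```

View pics/scene9.png

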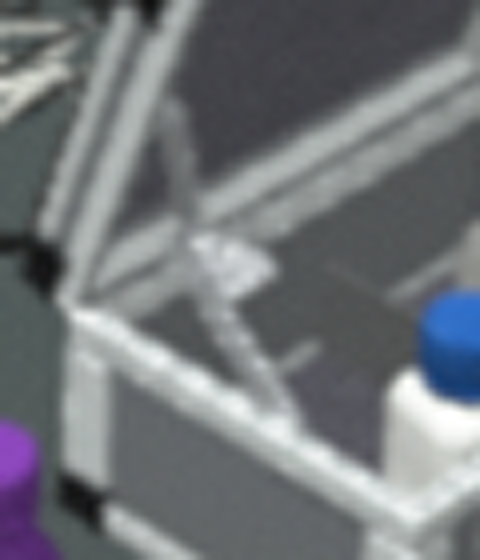

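View pics/top9.png

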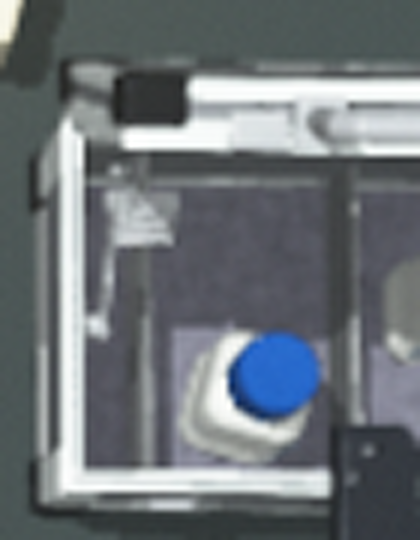

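Run:
```python
from h import *
p=[0.5792,-0.1500,-0.0085]
def loc(P):
    c,s=np.cos(p[2]),np.sin(p[2]);d=P[:2]-np.array(p[:2]); return np.round([(0.085-(c*d[0]+s*d[1]))*1e3,(-s*d[0]+c*d[1])*1e3,P[2]*1e3],1)
print(loc(tri([('top',(319.2,161.3)),('scene',(279.4,163.1))])[0]))
# bar ends / lid angle from handle, top+scene
for g in (0,.05,.1):
    a=np.radians(75)-g
    print(g,[ (proj('top',case2w(p,L)).round(1),proj('scene',case2w(p,L)).round(1)) for y in (.046,-.046) for L in [(.085-.21*np.cos(a)+.013*np.sin(a),y,.1+.21*np.sin(a)+.013*np.cos(a))]])
for n,b in dict(scene0=(250,80,350,130),scene9f=(250,80,350,130),top0=(330,120,410,160),top9f=(330,120,410,160)).items():
    im=cv2.imread(f'pics/{n}.png')[b[1]:b[3],b[0]:b[2]]; cv2.imwrite(f'pics/h_{n}.png',im)
a=[cv2.resize(cv2.imread(f'pics/h_{n}.png'),(600,300),interpolation=cv2.INTER_CUBIC) for n in ('scene0','scene9f')]
cv2.imwrite('pics/hs.png',np.vstack(a))
a=[cv2.resize(cv2.imread(f'pics/h_{n}.png'),(560,280),interpolation=cv2.INTER_CUBIC) for n in ('top0','top9f')]
cv2.imwrite('pics/ht.png',np.vstack(a))
```

```text
[ 52.5  94.3 135.9]
0 [(array([355.4, 141.1]), array([291. , 104.2])), (array([396.9, 141.7]), array([311.7,  94.4]))]
0.05 [(array([355.2, 145.8]), array([293.8, 106.2])), (array([396.6, 146.5]), array([314.4,  96.3]))]
0.1 [(array([354.9, 150.6]), array([296.5, 108.4])), (array([396.3, 151.3]), array([317.1,  98.3]))]
```

View pics/hs.png

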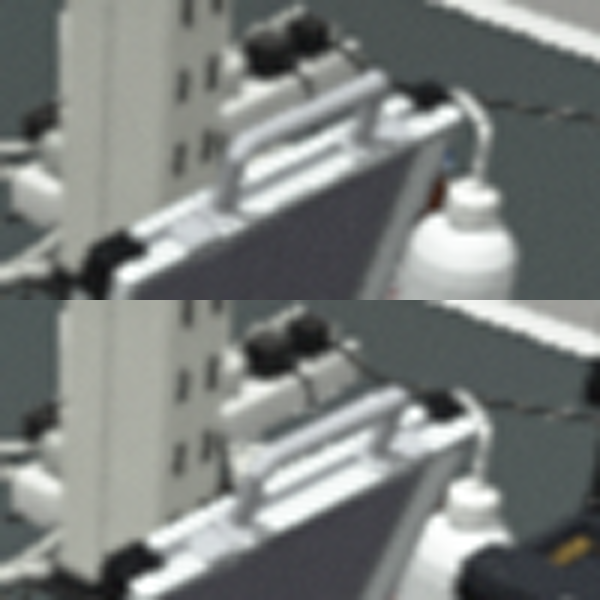

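View pics/ht.png

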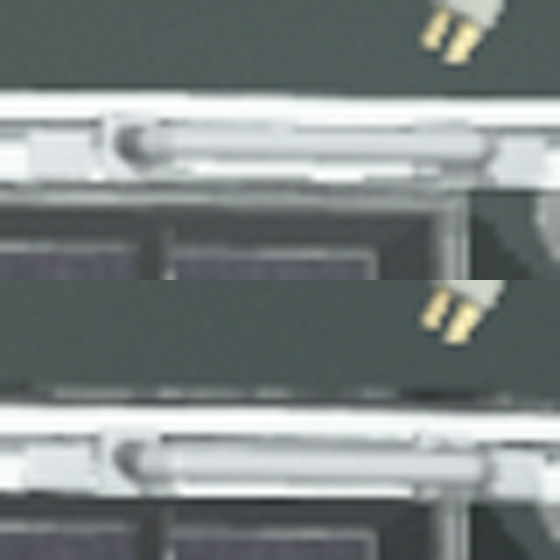

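The knee has clearly folded. The plate moved back and down about 23 mm, and the lid sits about 0.05 rad down, held by its friction. Next I'll move above the handle with the jaws turned along x.

play_rows:
  series:
    - {"tx": 0, "ty": 0, "tz": 0.04, "turn": -0.13}
    - {"tx": 0, "ty": 0, "tz": 0.04, "turn": -0.13}
    - {"tx": 0, "ty": 0, "tz": 0.04, "turn": -0.13}
    - {"tx": 0, "ty": 0, "tz": 0.04, "turn": -0.13}
    - {"tx": 0, "ty": 0, "tz": 0.04, "turn": -0.13}
    - {"tx": 0, "ty": 0, "tz": 0.005, "turn": -0.13}
    - {"tx": 0.02, "ty": 0.01, "tz": 0, "turn": -0.13}
    - {"tx": 0.03, "ty": 0.01, "tz": 0, "turn": -0.13}
    - {"tx": 0.03, "ty": 0.01, "tz": 0, "turn": -0.13}
    - {"tx": 0.03, "ty": 0.01, "tz": 0, "turn": -0.13}
  gripper: 0.6

```text
time_s: 16.05
position: [0.5546, -0.1518, 0.4193]
tcp_rot: [[0.979, 0.205, -0.001], [0.205, -0.979, 0.001], [-0.001, -0.001, -1.0]]
force: [-0.0, 0.1, -0.2]
opening: 0.598
```

play_rows:
  series:
    - {"tx": 0.02, "ty": 0.007, "tz": 0, "turn": -0.13}
    - {"tx": 0.02, "ty": 0, "tz": 0, "turn": -0.07}
    - {"tx": 0.01, "ty": 0, "tz": 0, "turn": 0}
    - {"tx": 0, "ty": 0, "tz": 0, "turn": 0}
    - {"tx": 0, "ty": 0, "tz": 0, "turn": 0}

```text
time_s: 16.55
position: [0.5931, -0.148, 0.4194]
tcp_rot: [[1.0, 0.002, -0.002], [0.002, -1.0, 0.001], [-0.002, -0.001, -1.0]]
force: [0.0, -0.6, 1.5]
opening: 0.602
```

Run:
```python
from rig import bot,vision
import cv2,numpy as np
p=vision.capture("wrist"); cv2.imwrite("pics/wrist10.png",p["pixels"]); print(p["extrinsics"].round(4).tolist())
p=vision.capture("scene"); cv2.imwrite("pics/scene10.png",p["pixels"])
s=bot.read_state();print(s["position"],s["time_s"],s["force"],s["joint_positions"])
```

```text
[[1.0, 0.0036, -0.0016, 0.5932], [0.003, -0.9579, -0.287, -0.068], [-0.0026, 0.287, -0.9579, 0.5119], [0.0, 0.0, 0.0, 1.0]]
[ 0.59282377 -0.14860949  0.41983875] 16.65 [-0.37115235 -0.34099175  0.60862399] [-2.45347623e+01  2.26489850e+01  7.43919523e+01 -5.92656054e-03
  8.30034849e+01 -2.45804814e+01]
```

View pics/wrist10.png

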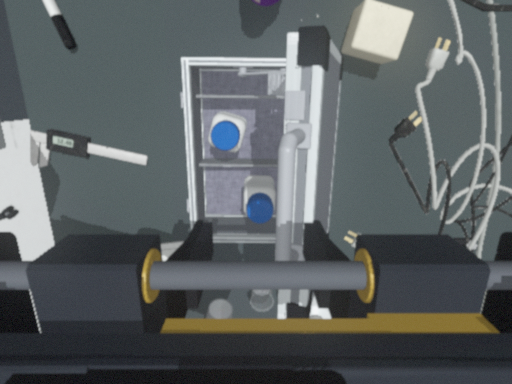

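View pics/scene10.png

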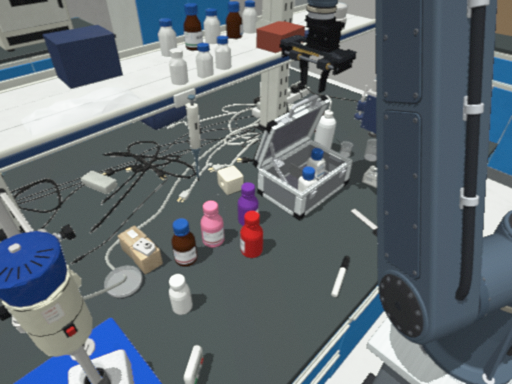

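play_rows:
  series:
    - {"tx": 0.0128, "ty": 0, "tz": 0, "turn": 0}
    - {"tx": 0.0128, "ty": -0.002, "tz": -0.01, "turn": 0}
    - {"tx": 0, "ty": 0, "tz": -0.02, "turn": 0}
    - {"tx": 0, "ty": 0, "tz": -0.02, "turn": 0}
    - {"tx": 0, "ty": 0, "tz": -0.02, "turn": 0}
    - {"tx": 0, "ty": 0, "tz": -0.01, "turn": 0}
    - {"tx": 0, "ty": 0, "tz": 0, "turn": 0}

```text
time_s: 17.35
position: [0.6138, -0.1505, 0.354]
tcp_rot: [[1.0, -0.0, -0.003], [-0.0, -1.0, 0.001], [-0.003, -0.001, -1.0]]
force: [-0.2, 0.2, 0.5]
opening: 0.597
```

Run:
```python
from rig import bot,vision
import cv2,numpy as np
p=vision.capture("wrist"); cv2.imwrite("pics/wrist11.png",p["pixels"])
p=vision.capture("scene"); cv2.imwrite("pics/scene11.png",cv2.resize(p["pixels"][20:160,230:370],None,fx=4,fy=4,interpolation=cv2.INTER_CUBIC))
s=bot.read_state();print(s["position"],s["time_s"],s["force"])
```

```text
[ 0.6144491  -0.15076448  0.35610182] 17.45 [ 0.97922498 -0.51956615  0.13228612]
```

View pics/wrist11.png

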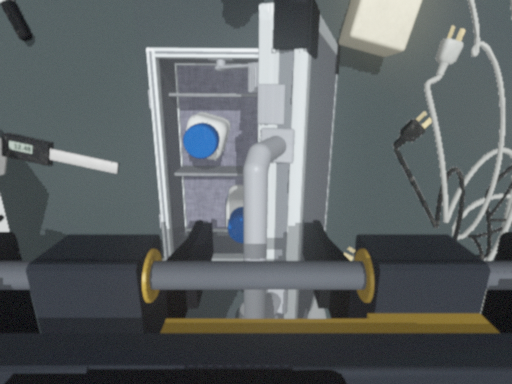

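View pics/scene11.png

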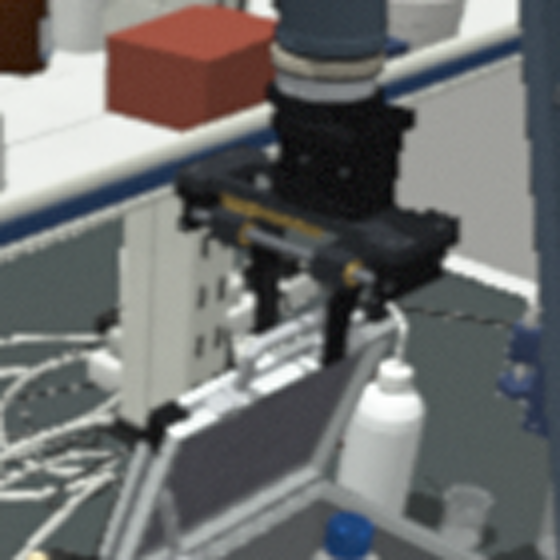

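play_rows:
  series:
    - {"tx": 0, "ty": 0, "tz": 0, "turn": 0}
    - {"tx": 0, "ty": 0, "tz": 0, "turn": 0}
    - {"tx": 0, "ty": 0, "tz": 0, "turn": 0}
    - {"tx": 0, "ty": 0, "tz": 0, "turn": 0}
    - {"tx": 0, "ty": 0, "tz": 0, "turn": 0}
    - {"tx": 0, "ty": 0, "tz": 0, "turn": 0}
  gripper: 0.05

```text
time_s: 18.05
position: [0.6134, -0.1505, 0.3559]
tcp_rot: [[1.0, 0.0, -0.002], [0.0, -1.0, -0.0], [-0.002, 0.0, -1.0]]
force: [-3.3, -0.2, 3.1]
opening: 0.139
```

Run:
```python
from rig import bot
import numpy as np
s=bot.read_state();print(s["position"],s["time_s"],s["force"],s["opening"])
# bar radius about hinge
r=np.hypot(.21,.013); off=np.arctan2(.013,.21)
hx,hz=.664,.1
g0=np.arctan2(s["position"][2]-.051-hz,hx-s["position"][0])
print("bar angle",np.degrees(g0-0),"r",np.hypot(s["position"][2]-.051-hz,hx-s["position"][0]),r,"lid angle below rest",np.degrees(np.radians(75)-(g0-off)))
N=40
# smooth arc to final g=off
th=np.linspace(g0,off,N+1)
x=hx-r*np.cos(th); z=hz+r*np.sin(th)
for i in range(0,N,1): print(i,round((x[i+1]-x[i])/.8,4),round((z[i+1]-z[i])/.8,4), round(np.degrees(th[i+1]),1))
```

```text
[ 0.61341855 -0.15051457  0.35592415] 18.05 [-3.27435947 -0.20996729  3.11035219] 0.13869531259600335
bar angle 76.13482131495348 r 0.2110743747389553 0.21040199618824912 lid angle below rest 2.407539877240216
0 -0.0081 -0.0021 74.3
1 -0.008 -0.0024 72.5
2 -0.0079 -0.0026 70.7
3 -0.0078 -0.0029 68.9
4 -0.0077 -0.0031 67.1
5 -0.0076 -0.0034 65.2
6 -0.0075 -0.0036 63.4
7 -0.0074 -0.0038 61.6
8 -0.0073 -0.0041 59.8
9 -0.0071 -0.0043 58.0
10 -0.007 -0.0045 56.2
11 -0.0068 -0.0047 54.4
12 -0.0067 -0.005 52.5
13 -0.0065 -0.0052 50.7
14 -0.0064 -0.0054 48.9
15 -0.0062 -0.0056 47.1
16 -0.006 -0.0058 45.3
17 -0.0058 -0.006 43.5
18 -0.0056 -0.0061 41.7
19 -0.0054 -0.0063 39.8
20 -0.0052 -0.0065 38.0
21 -0.005 -0.0066 36.2
22 -0.0048 -0.0068 34.4
23 -0.0046 -0.0069 32.6
24 -0.0044 -0.0071 30.8
25 -0.0041 -0.0072 28.9
26 -0.0039 -0.0074 27.1
27 -0.0037 -0.0075 25.3
28 -0.0034 -0.0076 23.5
29 -0.0032 -0.0077 21.7
30 -0.003 -0.0078 19.9
31 -0.0027 -0.0079 18.1
32 -0.0025 -0.008 16.2
33 -0.0022 -0.008 14.4
34 -0.0019 -0.0081 12.6
35 -0.0017 -0.0082 10.8
36 -0.0014 -0.0082 9.0
37 -0.0012 -0.0082 7.2
38 -0.0009 -0.0083 5.4
39 -0.0006 -0.0083 3.5
```

play_rows:
  series:
    - {"tx": -0.0081, "ty": 0, "tz": -0.0021, "turn": 0}
    - {"tx": -0.008, "ty": 0, "tz": -0.0024, "turn": 0}
    - {"tx": -0.0079, "ty": 0, "tz": -0.0026, "turn": 0}
    - {"tx": -0.0078, "ty": 0, "tz": -0.0029, "turn": 0}
    - {"tx": -0.0077, "ty": 0, "tz": -0.0031, "turn": 0}
    - {"tx": -0.0076, "ty": 0, "tz": -0.0034, "turn": 0}
    - {"tx": -0.0075, "ty": 0, "tz": -0.0036, "turn": 0}
    - {"tx": -0.0074, "ty": 0, "tz": -0.0038, "turn": 0}
    - {"tx": -0.0073, "ty": 0, "tz": -0.0041, "turn": 0}
    - {"tx": -0.0071, "ty": 0, "tz": -0.0043, "turn": 0}

```text
time_s: 19.05
position: [0.5521, -0.15, 0.3295]
tcp_rot: [[1.0, 0.0, -0.001], [0.0, -1.0, 0.001], [-0.001, -0.001, -1.0]]
force: [1.2, 3.9, 1.6]
opening: 0.122
```

Run:
```python
from rig import bot,vision
import cv2,numpy as np
p=vision.capture("scene"); cv2.imwrite("pics/scene12.png",cv2.resize(p["pixels"][40:210,230:370],None,fx=3.5,fy=3.5,interpolation=cv2.INTER_CUBIC))
s=bot.read_state();print(s["position"],s["time_s"],s["force"],s["opening"])
```

```text
[ 0.55092147 -0.1499955   0.32871207] 19.1 [ 0.12648358  2.76207588 -0.3262604 ] 0.12414236176859338
```

View pics/scene12.png

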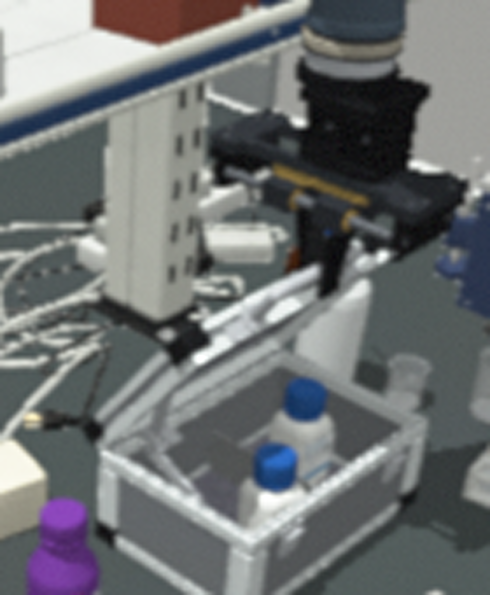

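play_rows:
  series:
    - {"tx": -0.007, "ty": 0, "tz": -0.0045, "turn": 0}
    - {"tx": -0.0068, "ty": 0, "tz": -0.0047, "turn": 0}
    - {"tx": -0.0067, "ty": 0, "tz": -0.005, "turn": 0}
    - {"tx": -0.0065, "ty": 0, "tz": -0.0052, "turn": 0}
    - {"tx": -0.0064, "ty": 0, "tz": -0.0054, "turn": 0}
    - {"tx": -0.0062, "ty": 0, "tz": -0.0056, "turn": 0}
    - {"tx": -0.006, "ty": 0, "tz": -0.0058, "turn": 0}
    - {"tx": -0.0058, "ty": 0, "tz": -0.006, "turn": 0}
    - {"tx": -0.0056, "ty": 0, "tz": -0.0061, "turn": 0}
    - {"tx": -0.0054, "ty": 0, "tz": -0.0063, "turn": 0}

```text
time_s: 20.1
position: [0.5021, -0.1497, 0.2856]
tcp_rot: [[1.0, -0.0, -0.001], [-0.0, -1.0, 0.002], [-0.001, -0.002, -1.0]]
force: [1.1, 4.8, -1.0]
opening: 0.127
```

play_rows:
  series:
    - {"tx": -0.0052, "ty": 0, "tz": -0.0065, "turn": 0}
    - {"tx": -0.005, "ty": 0, "tz": -0.0066, "turn": 0}
    - {"tx": -0.0048, "ty": 0, "tz": -0.0068, "turn": 0}
    - {"tx": -0.0046, "ty": 0, "tz": -0.0069, "turn": 0}
    - {"tx": -0.0044, "ty": 0, "tz": -0.0071, "turn": 0}
    - {"tx": -0.0041, "ty": 0, "tz": -0.0072, "turn": 0}
    - {"tx": -0.0039, "ty": 0, "tz": -0.0074, "turn": 0}
    - {"tx": -0.0037, "ty": 0, "tz": -0.0075, "turn": 0}
    - {"tx": -0.0034, "ty": 0, "tz": -0.0076, "turn": 0}
    - {"tx": -0.0032, "ty": 0, "tz": -0.0077, "turn": 0}

```text
time_s: 21.1
position: [0.4691, -0.1495, 0.2286]
tcp_rot: [[1.0, -0.001, 0.001], [-0.001, -1.0, 0.002], [0.001, -0.002, -1.0]]
force: [4.0, 8.3, -2.1]
opening: 0.129
```

Run:
```python
from rig import bot,vision
import cv2,numpy as np
p=vision.capture("scene"); cv2.imwrite("pics/scene13.png",cv2.resize(p["pixels"][40:210,230:370],None,fx=3.5,fy=3.5,interpolation=cv2.INTER_CUBIC))
s=bot.read_state();print(s["position"],s["time_s"],s["force"],s["opening"])
P=s["position"];print(np.hypot(.664-P[0],P[2]-.151),np.degrees(np.arctan2(P[2]-.151,.664-P[0])))
```

```text
[ 0.46884179 -0.14952174  0.22776304] 21.15 [ 4.80714419  6.55010768 -4.50465961] 0.12630719863986964
0.20971239826586513 21.47157429481891
```

View pics/scene13.png

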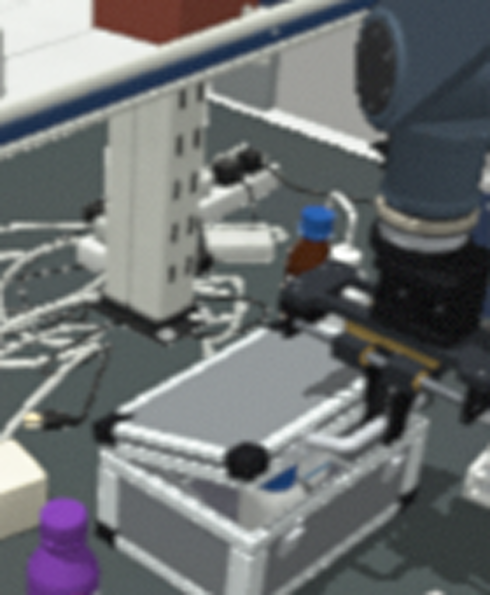

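play_rows:
  series:
    - {"tx": -0.003, "ty": 0.0002, "tz": -0.0078, "turn": 0}
    - {"tx": -0.0027, "ty": 0.0002, "tz": -0.0079, "turn": 0}
    - {"tx": -0.0025, "ty": 0.0002, "tz": -0.008, "turn": 0}
    - {"tx": -0.0022, "ty": 0.0002, "tz": -0.008, "turn": 0}
    - {"tx": -0.0019, "ty": 0.0002, "tz": -0.0081, "turn": 0}
    - {"tx": -0.0017, "ty": 0.0002, "tz": -0.0082, "turn": 0}
    - {"tx": -0.0014, "ty": 0.0002, "tz": -0.0082, "turn": 0}
    - {"tx": -0.0012, "ty": 0.0002, "tz": -0.006, "turn": 0}
    - {"tx": -0.0009, "ty": 0, "tz": -0.005, "turn": 0}
    - {"tx": 0, "ty": 0, "tz": 0, "turn": 0}

```text
time_s: 22.15
position: [0.4569, -0.1493, 0.1751]
tcp_rot: [[1.0, -0.001, 0.005], [-0.001, -1.0, -0.0], [0.005, 0.0, -1.0]]
force: [8.4, 7.1, -2.9]
opening: 0.128
```

play_rows:
  series:
    - {"tx": 0, "ty": 0.0005, "tz": -0.004, "turn": 0}
    - {"tx": 0, "ty": 0.0005, "tz": -0.004, "turn": 0}
    - {"tx": 0, "ty": 0, "tz": -0.003, "turn": 0}
    - {"tx": 0, "ty": 0, "tz": 0, "turn": 0}
    - {"tx": 0, "ty": 0, "tz": 0, "turn": 0}

```text
time_s: 22.65
position: [0.4567, -0.1495, 0.1701]
tcp_rot: [[1.0, 0.001, 0.005], [0.001, -1.0, -0.004], [0.005, 0.004, -1.0]]
force: [-0.4, 5.2, 27.0]
opening: 0.127
```

play_rows:
  series:
    - {"tx": 0, "ty": 0, "tz": -0.002, "turn": 0}
    - {"tx": 0, "ty": 0, "tz": -0.002, "turn": 0}
    - {"tx": 0, "ty": 0, "tz": 0, "turn": 0}
    - {"tx": 0, "ty": 0, "tz": 0, "turn": 0}

```text
time_s: 23.05
position: [0.4567, -0.1501, 0.1678]
tcp_rot: [[1.0, 0.002, 0.006], [0.002, -1.0, -0.005], [0.006, 0.005, -1.0]]
force: [-2.9, 5.1, 35.7]
opening: 0.126
```

Run:
```python
from rig import bot,vision
import cv2,numpy as np
p=vision.capture("scene"); cv2.imwrite("pics/scene14f.png",p["pixels"]);cv2.imwrite("pics/scene14.png",cv2.resize(p["pixels"][100:220,240:370],None,fx=5,fy=5,interpolation=cv2.INTER_CUBIC))
p=vision.capture("wrist"); cv2.imwrite("pics/wrist14.png",p["pixels"])
s=bot.read_state();print(s["position"],s["time_s"],s["force"],s["opening"])
```

```text
[ 0.45668831 -0.15005867  0.16783883] 23.15 [-2.82628072  3.30388603 35.00390227] 0.1282792321559815
```

View pics/scene14.png

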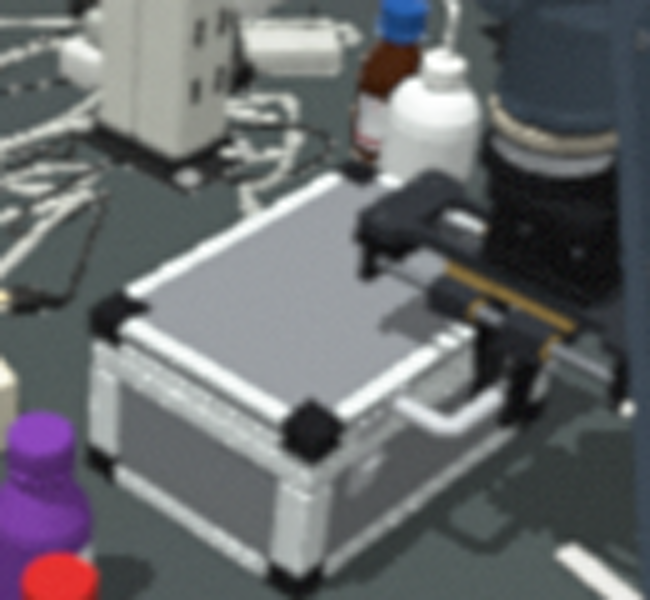

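View pics/wrist14.png

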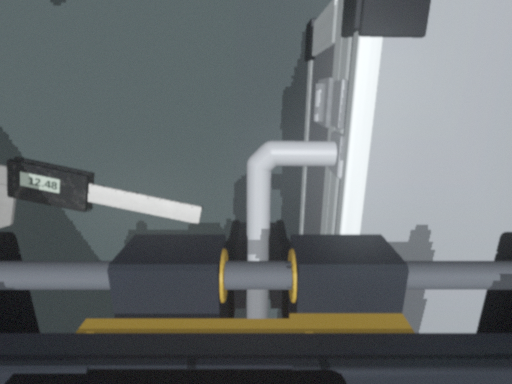

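play_rows:
  series:
    - {"tx": 0, "ty": 0, "tz": 0.002, "turn": 0}
    - {"tx": 0, "ty": 0, "tz": 0, "turn": 0}

```text
time_s: 23.35
position: [0.4567, -0.1501, 0.168]
tcp_rot: [[1.0, 0.001, 0.006], [0.001, -1.0, -0.005], [0.006, 0.005, -1.0]]
force: [0.6, 2.6, 21.9]
opening: 0.125
```

Run:
```python
from h import *
im=cv2.imread('pics/scene14f.png')
p=[0.5792,-0.1500,-0.0085]
k=9;x0,y0=250,150
c=cv2.resize(im[150:215,250:315],None,fx=k,fy=k,interpolation=cv2.INTER_CUBIC)
for z,col in ((.1,(0,0,255)),(.128,(0,255,0))):
    pts=[proj('scene',case2w(p,L)) for L in ((.085,.125,z),(-.085,.125,z),(-.085,-.125,z))]
    pts=np.array([[(u-x0)*k,(v-y0)*k] for u,v in pts],int); cv2.polylines(c,[pts],False,col,1)
cv2.imwrite('pics/s14o.png',c)
```

```text
(no output)
```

View pics/s14o.png

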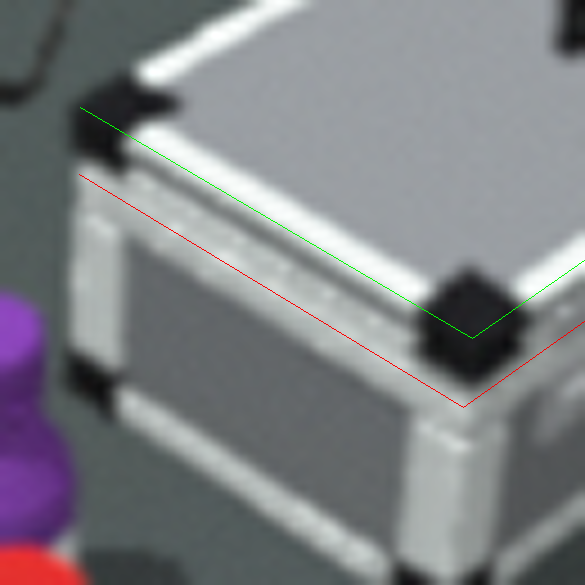

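Run:
```python
from h import *
im=cv2.imread('pics/scene14f.png')
p=[0.5792,-0.1500,-0.0085]
k=10;x0,y0=305,155
c=cv2.resize(im[y0:y0+55,x0:x0+60],None,fx=k,fy=k,interpolation=cv2.INTER_CUBIC)
for a,col in ((0,(0,0,255)),(.03,(0,255,0)),(.06,(255,0,0))):
    def L(r,h,y): return (.085-r*np.cos(a)+h*np.sin(a),y,.1+r*np.sin(a)+h*np.cos(a))
    for pts in ([L(.21,.013,.046),L(.21,.013,-.046)],[L(.17,.028,.12),L(.17,.028,-.02)]):
        q=[proj('scene',case2w(p,l)) for l in pts]; q=np.array([[(u-x0)*k,(v-y0)*k] for u,v in q],int); cv2.polylines(c,[q],False,col,1)
cv2.imwrite('pics/s14h.png',c)
```

```text
(no output)
```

View pics/s14h.png

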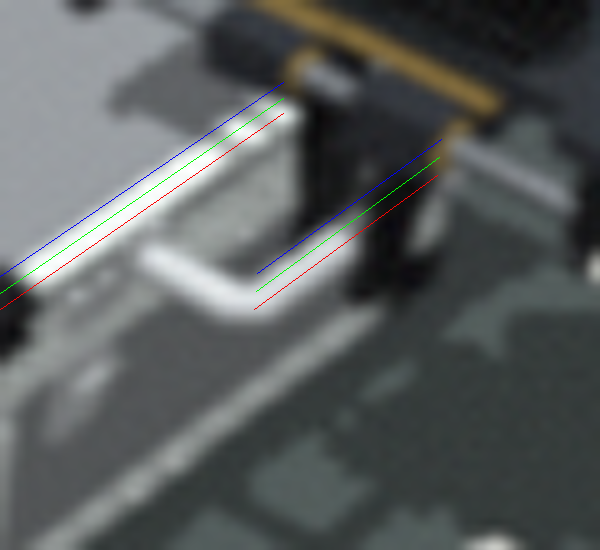

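play_rows:
  series:
    - {"tx": 0, "ty": 0, "tz": 0, "turn": 0}
    - {"tx": 0, "ty": 0, "tz": 0, "turn": 0}
    - {"tx": 0, "ty": 0, "tz": 0, "turn": 0}
    - {"tx": 0, "ty": 0, "tz": 0, "turn": 0}
  gripper: 0.3

```text
time_s: 23.75
position: [0.4546, -0.1486, 0.1647]
tcp_rot: [[1.0, 0.001, -0.001], [0.001, -1.0, -0.0], [-0.001, -0.0, -1.0]]
force: [-0.2, 0.5, 0.2]
opening: 0.294
```

Run:
```python
from rig import bot,vision
import cv2,numpy as np
p=vision.capture("scene"); cv2.imwrite("pics/scene15f.png",p["pixels"])
s=bot.read_state();print(s["position"],s["time_s"],s["force"],s["opening"])
a=cv2.imread("pics/scene14f.png");b=p["pixels"]
k=5
cv2.imwrite("pics/cmp15.png",np.hstack([cv2.resize(q[150:220,255:335],None,fx=k,fy=k,interpolation=cv2.INTER_CUBIC) for q in (a,b)]))
```

```text
[ 0.45466465 -0.14858034  0.16467058] 23.8 [-0.31504279  0.55395188 -0.23385335] 0.2914512822112062
```

View pics/cmp15.png

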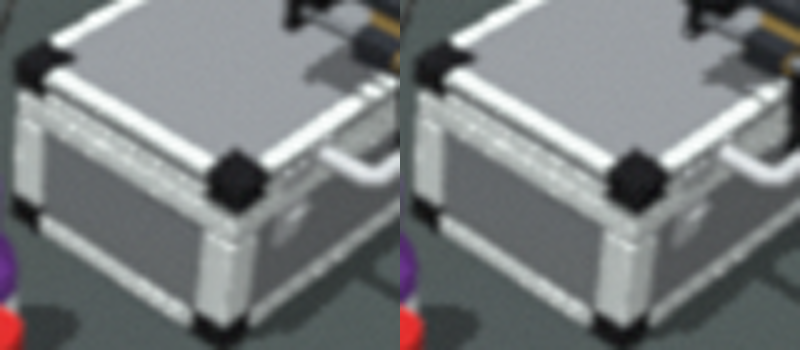

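play_rows:
  series:
    - {"tx": 0, "ty": 0, "tz": 0.02, "turn": 0}
    - {"tx": 0, "ty": 0, "tz": 0.03, "turn": 0}
    - {"tx": 0, "ty": 0, "tz": 0.03, "turn": 0}
    - {"tx": 0.03, "ty": 0, "tz": 0, "turn": 0}
    - {"tx": 0.035, "ty": 0, "tz": 0, "turn": 0}
    - {"tx": 0, "ty": 0, "tz": 0, "turn": 0}

```text
time_s: 24.4
position: [0.5105, -0.1495, 0.2295]
tcp_rot: [[1.0, 0.001, 0.005], [0.001, -1.0, -0.003], [0.005, 0.003, -1.0]]
force: [-0.3, 0.0, -0.4]
opening: 0.304
```

play_rows:
  series:
    - {"tx": 0, "ty": 0, "tz": -0.015, "turn": 0}
    - {"tx": 0, "ty": 0, "tz": -0.01, "turn": 0}
    - {"tx": 0, "ty": 0, "tz": -0.005, "turn": 0}
    - {"tx": 0, "ty": 0, "tz": 0, "turn": 0}
  gripper: 0

```text
time_s: 24.8
position: [0.5057, -0.1481, 0.2038]
tcp_rot: [[1.0, -0.0, -0.003], [-0.0, -1.0, 0.002], [-0.003, -0.002, -1.0]]
force: [0.6, -0.4, 1.0]
opening: 0.042
```

Tip now at 0.134. I'll step down to touch the lid top, which should be at 0.128 if it is shut.

play_rows:
  series:
    - {"tx": 0, "ty": 0, "tz": -0.0025, "turn": 0}
    - {"tx": 0, "ty": 0, "tz": 0, "turn": 0}

```text
time_s: 25.0
position: [0.5069, -0.1485, 0.2031]
tcp_rot: [[1.0, -0.0, -0.0], [-0.0, -1.0, 0.0], [-0.0, -0.0, -1.0]]
force: [-0.2, 0.3, -0.0]
opening: 0.011
```

play_rows:
  series:
    - {"tx": 0, "ty": 0, "tz": -0.0025, "turn": 0}
    - {"tx": 0, "ty": 0, "tz": 0, "turn": 0}

```text
time_s: 25.2
position: [0.5071, -0.1485, 0.2012]
tcp_rot: [[1.0, 0.0, 0.0], [0.0, -1.0, -0.0], [0.0, 0.0, -1.0]]
force: [-0.1, 0.2, 0.1]
opening: 0.009
```

play_rows:
  series:
    - {"tx": 0, "ty": 0, "tz": -0.002, "turn": 0}
    - {"tx": 0, "ty": 0, "tz": 0, "turn": 0}

```text
time_s: 25.4
position: [0.507, -0.1484, 0.1994]
tcp_rot: [[1.0, 0.0, -0.0], [0.0, -1.0, 0.0], [-0.0, -0.0, -1.0]]
force: [0.3, 0.4, 0.6]
opening: 0.009
```

play_rows:
  series:
    - {"tx": 0, "ty": 0, "tz": -0.002, "turn": 0}
    - {"tx": 0, "ty": 0, "tz": 0, "turn": 0}

```text
time_s: 25.6
position: [0.5072, -0.1485, 0.1981]
tcp_rot: [[1.0, 0.0, 0.0], [0.0, -1.0, -0.0], [0.0, 0.0, -1.0]]
force: [-0.4, 0.4, 2.1]
opening: 0.008
```

play_rows:
  series:
    - {"tx": 0, "ty": 0, "tz": -0.002, "turn": 0}
    - {"tx": 0, "ty": 0, "tz": 0, "turn": 0}

```text
time_s: 25.8
position: [0.5072, -0.1485, 0.198]
tcp_rot: [[1.0, 0.0, 0.001], [0.0, -1.0, -0.001], [0.001, 0.001, -1.0]]
force: [-1.7, 0.2, 11.9]
opening: 0.006
```

The lid top is hard at z = 0.128, so it is fully shut. Now I'll back off and check the rest of the scene.

play_rows:
  series:
    - {"tx": 0, "ty": 0, "tz": 0.02, "turn": 0}
    - {"tx": 0, "ty": 0, "tz": 0.04, "turn": 0}
    - {"tx": -0.02, "ty": 0, "tz": 0.05, "turn": 0}
    - {"tx": -0.04, "ty": -0.05, "tz": 0.04, "turn": 0}
    - {"tx": -0.04, "ty": -0.06, "tz": 0, "turn": 0}
    - {"tx": -0.04, "ty": -0.06, "tz": 0, "turn": 0}
    - {"tx": 0, "ty": -0.06, "tz": 0, "turn": 0}
    - {"tx": 0, "ty": 0, "tz": 0, "turn": 0}
    - {"tx": 0, "ty": 0, "tz": 0, "turn": 0}

```text
time_s: 26.7
position: [0.4087, -0.3137, 0.3105]
tcp_rot: [[1.0, -0.003, -0.0], [-0.003, -1.0, 0.001], [-0.0, -0.001, -1.0]]
force: [-0.6, 0.3, -0.2]
opening: 0.004
```

Run:
```python
from rig import bot,vision
import cv2
for n in ("scene","top"):
    p=vision.capture(n); cv2.imwrite(f"pics/{n}16.png",p["pixels"])
s=bot.read_state();print(s["position"],s["time_s"],s["force"])
```

```text
[ 0.4088819  -0.31166728  0.31037221] 26.8 [-0.19862418 -0.19490755  0.3269027 ]
```

View pics/scene16.png

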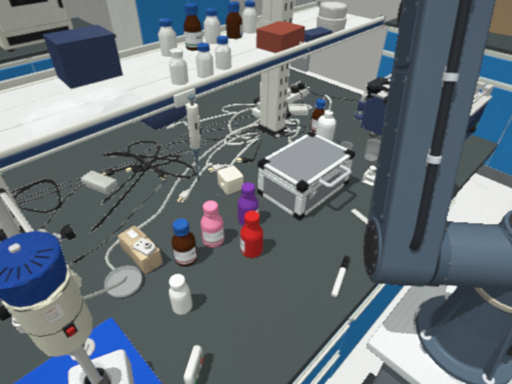

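View pics/top16.png

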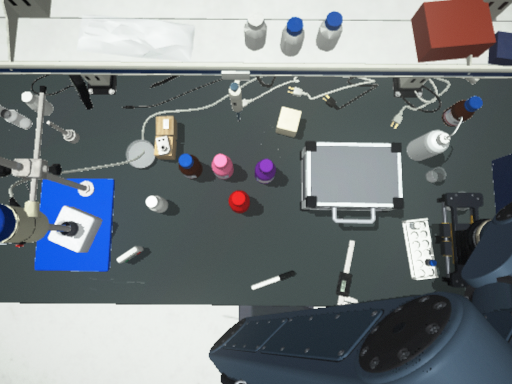

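The case is shut, at top (352,175) and scene (306,172). The amber bottle (189,165) and round bottle (156,204) are where they started, and the arm is clear of everything.

```bash
python3 -c "
from rig import bot
print(bot.hand_in())"
```

```text
the job is handed in; nothing more can be done
None
```

I packed the bottle, broke the stay, shut the lid and handed the job in at about 27 s of the 67 s allowed. No verdict came back.

- **Bottle:** I gripped the white square bottle by its cap and stood it in the middle compartment. Before the lid closed, the pictures showed it upright and released. I could not see it afterwards.
- **Stay:** The tool can only point straight down here, so it could not reach the thumb plate past the leaning lid. I pressed the stay's lower link near its base instead, with about 21 N. Pictures then showed the plate about 23 mm in towards the hinge corner (roughly 0.7 rad of knee angle) and the lid only about 0.05 rad down.
- **Lid:** I held it by the handle the whole way down at about 0.3 rad/s, with at most about 36 N at the wrist.
- **Last checks:**
  - **Lid:** The camera overlay was unclear, anywhere from shut to 0.03 rad open. I touched the lid top and met a hard stop at z = 0.128 m, exactly the shut height.
  - **Other bottles:** The amber and round bottles had not moved. The twin is inside the shut case, so I could not check it at the end; it was standing in the last pictures that showed it.
  - **Arm:** It is clear of everything.

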